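Snap the markers back into the sloping clip rack

TASK

Put the red and the blue marker back into the sloping marker rack: snap each one sideways into the pair of spring clips at the tag of its colour, fully home in both clips, with its cap end down and touching the foot rail. Press gently, no harder than the clips need, and leave the other things on the desk where they are.

Things in the scene. Friction and masses are not known exactly. Their poses are not given: they have to be found in the camera images.
- red_marker_center (a point): Centre of the loose red marker pen, on its axis. A rigid cylinder, all red, 20 g: barrel 17 mm in diameter, cap 18 mm. Cap end 64 mm from this point, full-width barrel to 61 mm the other way; the cap, which has the pocket clip, is the 42 mm at its end. Axes of all this marker's points: y along the marker from cap to tail, z up as it lies on the desk.
- red_marker_cap (a point): Centre of the flat end of the red marker's cap, 64 mm from its centre along its -y.
- blue_marker_center (a point): Centre of the loose blue marker pen, on its axis. A rigid cylinder, 20 g: barrel 12 mm in diameter, cap 12.7 mm. Cap end 59 mm from this point, full-width barrel to 56 mm the other way; the white cap is the 39 mm at its end. Axes of all this marker's points: y along the marker from cap to tail, z up as it lies on the desk.
- blue_marker_cap (a point): Centre of the flat end of the blue marker's cap, 59 mm from its centre along its -y.
- red_station: Red-tagged place of the rack, at its left (+y) end: the point where the red marker's centre lies when fully home, in both clips with its cap end on the foot rail. Axes: x up the slope (away from the robot, 15 degrees above level), y to the left along the row, z square off the slope (up, leaning 15 degrees towards the robot). Markers go in along -z.
- blue_station: Blue-tagged place, at the right (-y) end of the row: the point where the blue marker's centre lies when fully home. Axes as for red_station.
- red_clip_low (a point): Lower spring clip of the red place: the seated marker's axis at the clip's middle, 36 mm down-slope of red_station (axes as there). Every clip is 12 mm wide along x: a seat under the marker and two sprung jaws with round lips over it. The marker's axis meets the lips 12 mm above home (blue: 9 mm), snaps past at about half that; a pair of clips needs 5 to 15 N; then the seats stop it hard.
- red_clip_high (a point): Upper spring clip of the red place, 74 mm up-slope of the lower one, alike. Between the two clips the rack is open for the fingers: 62 mm along x, 28 mm deep below the seated marker's axis, and free to the next marker's side 36 mm away.
- red_stop (a point): Foot rail at the red place: the top edge of its inner face, 64 mm down-slope of red_station and 18 mm above the seated marker's axis (along z). The rail is a rigid flat bar, 6 mm thick, square to the slope; its face can be felt with the cap end while the marker is still above the clips.
- blue_clip_low (a point): Lower spring clip of the blue place: the seated marker's axis at the clip's middle, 31 mm down-slope of blue_station. Axes as the station.
- blue_clip_high (a point): Upper spring clip of the blue place, 74 mm up-slope of the lower one, alike. Axes as the station.
- blue_stop (a point): Foot rail at the blue place: the top edge of its inner face, 59 mm down-slope of blue_station and 18 mm above the seated marker's axis (along z). The rail is a rigid flat bar, 6 mm thick, square to the slope; its face can be felt with the cap end while the marker is still above the clips.
- rack: The rigid, fixed marker rack; origin under the middle of its plywood base (120 x 156 mm). Three places 45 mm apart: red, black, blue from the left, with colour tags on the foot rail and under the clips. The middle place already holds a black marker, which stays. Highest point about 100 mm over the desk.
- lamp_shade (a point): Bottom of the big grey lamp shade, fixed, that hangs over the desk to the left of the work: about 200 mm across here (x 0.48 to 0.68, y 0.14 to 0.35), solid from 0.44 m over the desk upwards. A tube lamp hangs farther left (x 0.48, y over 0.44, 0.49 m up). Keep the arm's wrist clear of both: from the left, draw in towards the base before swinging over the desk.
- red_marker: The red marker's body; origin on its underside, 8 mm below its centre.
- blue_marker: The blue marker's body; origin on its underside, 6 mm below its centre.
- brass_weight: Bystander, to be left alone: small brass weight, 28 x 28 x 31 mm; origin under its centre.
- brass_tin: Bystander, to be left alone: round brass-coloured tin, 46 mm across, 17 mm high; origin under its centre.
- black_tin: Bystander, to be left alone: round tin with a black lid, 40 mm across, 23 mm high; origin under its centre.
- eraser: Bystander, to be left alone: eraser, 23 x 45 x 13 mm; origin under its centre.
- wood_offcut: Bystander, to be left alone: wooden block, 50 x 58 x 26 mm; origin under its centre.

How it is judged:
At the end, for the whole second after the job is handed in: Each marker lies at rest in the clips of its own colour: its centre within 3 mm of its fully home point along the slope, across it and square to it (so snapped into both clips and its cap end within 3 mm of the foot rail), in line with the clips within 0.06 rad, cap end at the foot rail (x of red_marker_center in the frame of red_station between -0.003 and 0.003 m and y of red_marker_center in the frame of red_station between -0.003 and 0.003 m and z of red_marker_center in the frame of red_station between -0.003 and 0.003 m and angle between the y axis of red_marker_center and the x axis of red_station, either way round below 0.06 rad and x of red_marker_cap in the frame of red_station below -0.05 m and linear speed of each of red_marker, blue_marker below 0.02 m/s and x of blue_marker_center in the frame of blue_station between -0.003 and 0.003 m and y of blue_marker_center in the frame of blue_station between -0.003 and 0.003 m and z of blue_marker_center in the frame of blue_station between -0.003 and 0.003 m and angle between the y axis of blue_marker_center and the x axis of blue_station, either way round below 0.06 rad and x of blue_marker_cap in the frame of blue_station below -0.05 m); the robot touches nothing.
It fails at once if a bystander (weight, tin, eraser or wooden block) is moved more than 25 mm (distance of any of brass_weight, brass_tin, black_tin, eraser, wood_offcut from where it was at the start of the episode above 0.025 m).
It fails at once if the red marker is pressed against the rack with more than 60 N (contact force between red_marker and rack above 60 N).
It fails at once if the blue marker is pressed against the rack with more than 60 N (contact force between blue_marker and rack above 60 N).
It also fails if it takes over 67 s, if anything falls off the work surface, if the arm or the gripper's body presses on something with over 40 N, if the wrist force passes 120 N, or if a joint passes its speed limit or range.

ROBOT

A 6-joint arm with a two-finger parallel gripper is mounted at the origin on a cart in front of the work surface, level with it; the furniture and walls round the work are solid. World frame = base frame: x ahead of the robot, y to its left, z up, the work surface at z = 0. Lengths are in m, angles in rad, forces in N, time in s.
With the tool pointing down it reaches from about 0.25 to 0.725 m from the base axis. Payload 4 kg.
Tool frame: the origin (TCP) lies midway between the tips of the shut fingers; the grasp point (between the pads) lies 19 mm behind it; z points along the fingers, y is the direction in which the jaws open and shut (so a half turn about z gives the same grasp; the last joint's range is limited). The gripper opens to 85 mm and grips with 20 to 120 N. Pads are 22 mm wide; open, the fingers measure 114 mm over their backs; the gripper's body (76 mm by 85 mm) begins 54 mm behind the grasp point. The pads swing forward as they close: fully open they stand 13 mm farther back than shut.
Start: joints at [1.15, 0.241, 0.005, 1.335, 0, 1.571], TCP at [0.204, 0.456, 0.231] pointing down, gripper open.
Joint ranges: [-2.72, 2.72], [-1.05, 1.87], [-1.09, 1.28], [-1.99, 2.15], [-1.42, 1.44], [-3.14, 3.14]. Speed limits (rad/s): [2.79, 2.79, 3.14, 3.14, 3.14, 3.14].

INTERFACE

Orientations are given as a unit quaternion [x, y, z, w].
In Python, from workcell import monitor, cams, order gives the robot as it stands.
- The arm moves only by the tool send_rows, never from a script. Its argument "moves" is a list of rows, each a list of 4 numbers: the shift along the tool's x, y, z as a fraction of full scale, then the turn about the tool's z as a fraction of full scale. A call has 1 to 20 rows; each row shifts and turns the commanded pose from where the row before left it, along the tool's axes as they then stand; what a row does not reach is not made up. Full scale, the value 1, is 100 cm for a shift and 0.1 rad for a turn. A row lasts 1/10 s, in which the tool goes at most 50 mm and 8.59 degrees, less where a joint would pass 70% of its speed; a pose out of reach is approached as far as the arm can. A call with a number of a shift or a turn outside -1 to 1 is refused whole. A call with a gripper value outside its range is refused whole. "claw" is the gripper's target within -1 to 1 (fully open at 1, half-way at 0, shut at -1), set as the call begins (left out, the last holds). The fingers move at their own pace and stop on an object; the grip force is fixed at half the most. Time passes only in rows, so rows that do not move let the fingers close. It gives the time, the measured TCP pose, the force and the opening at its end, in the units of the state.
- monitor.get_obs(): the state, without advancing time (a new reading comes with each control period).
- cams.camera(name): name is "side" or "top" or "wrist"; returns (picture, depth): 400x640x3 uint8, blue, green, red; 400x640 float32, m along the optical axis (not along the pixel's ray), 0 where there is no reading.
- cams.camera_info(name): a dict with "intrinsics" (3x3 intrinsics, pixels), "T" (4x4, takes a point from camera to world coordinates); the wrist camera has in their place "mount" (4x4, takes a point from camera to tool coordinates, whose origin is the TCP and whose axes are the flange's). Camera axes: x right, y up, looking along -z (the intrinsics and any distortion apply to the point x, -y, -z); pixel columns grow to the right and rows downward; lengths in m; the calibration is good to about 2 mm. A picture is of the moment at which its call begins: read the wrist's pose just before it. camera_info takes no time and is no camera call.
- order.job_done(): hands the job in, once; it reports no verdict.
The state is a dict: "clock": time; "joint_pos": joint angles; "joint_vel": joint speeds; "tau": joint torques, N m; "eef_pos": TCP position; "tool_rot": TCP orientation; "ft_force": force on the tool from outside, world axes, zero at the start; "ft_torque": the same for the moment, N m; "grip_width": finger opening in m.
Only numpy, scipy, OpenCV 4.12 (cv2) and the standard library are available. Lean on these libraries where they do the work, as an engineer would, in place of code of your own. Each camera call takes 0.05 s, during which the arm holds its last target.

## Working session

There is one attempt and no reset: what is moved stays moved. The work goes in short steps, Python scripts to look and compute and a tool call to move; the robot and the scene stay as the last step left them, time stands still between calls to the robot, and variables do not carry over. Pictures are saved under pics/ and viewed, and the job is handed in when it is done.

Besides the shell and the picture viewer there is one more tool, called after "Request:" by a JSON object that holds its "name" and its "arguments", one argument or row to a line. send_rows: Moves the arm, as the interface text tells. Its arguments: {"type":"object","properties":{"moves":{"type":"array","items":{"type":"array","items":{"type":"number","minimum":-1,"maximum":1}}},"claw":{"type":"number"}},"required":["moves"]}

```bash
ls; mkdir -p pics; cat > h.py <<'E'
import numpy as np, cv2
from workcell import monitor, cams, order
E
python3 - <<'E'
from h import *
o=monitor.get_obs(); print({k:np.round(v,3).tolist() for k,v in o.items()})
for n in ("side","top","wrist"):
    p,d=cams.camera(n); i=cams.camera_info(n)
    cv2.imwrite(f"pics/{n}0.png",p); np.savez(f"{n}0.npz",p=p,d=d)
    print(n,{k:np.round(v,4).tolist() if not isinstance(v,str) else v for k,v in i.items()})
E
```

```text
pics
{'clock': 0.0, 'joint_pos': [1.15, 0.241, 0.004, 1.335, -0.0, 1.571], 'joint_vel': [0.001, -0.001, -0.002, -0.001, 0.001, -0.0], 'tau': [0.001, -37.231, 25.241, 0.017, 0.0, -0.0], 'eef_pos': [0.204, 0.456, 0.23], 'tool_rot': [0.209, 0.978, -0.001, -0.0], 'ft_force': [-0.687, 0.017, -0.117], 'ft_torque': [-0.012, -0.001, -0.037], 'grip_width': 0.086}
side {'intrinsics': [[368.4257, 0.0, 316.7746], [0.0, 368.4257, 197.5265], [0.0, 0.0, 1.0]], 'T': [[-0.9915, 0.0814, -0.1018, 0.5183], [-0.1292, -0.5118, 0.8493, 0.8656], [0.017, 0.8553, 0.5179, 0.8311], [0.0, 0.0, 0.0, 1.0]]}
top {'intrinsics': [[401.8847, 0.0, 318.5903], [0.0, 401.8847, 199.6767], [0.0, 0.0, 1.0]], 'T': [[0.0012, 0.9915, -0.1302, 0.516], [-0.9999, 0.0027, 0.0115, -0.0565], [0.0117, 0.1302, 0.9914, 1.2916], [0.0, 0.0, 0.0, 1.0]]}
wrist {'intrinsics': [[307.1983, 0.0, 322.7112], [0.0, 307.1983, 201.4598], [0.0, 0.0, 1.0]], 'mount': [[0.0004, 0.947, 0.3212, 0.083], [1.0, -0.0003, -0.0004, -0.0006], [-0.0003, 0.3212, -0.947, -0.1433], [0.0, 0.0, 0.0, 1.0]]}
```

View pics/top0.png

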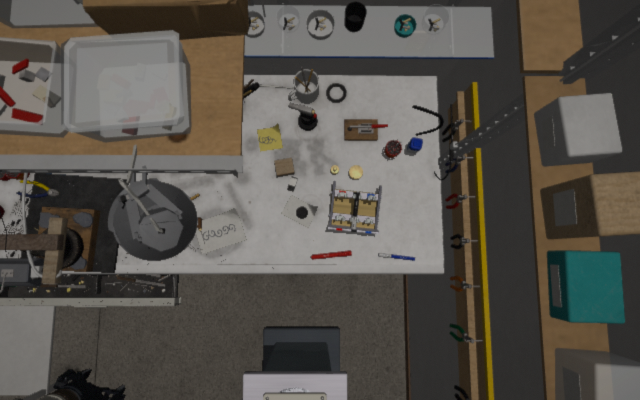

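View pics/side0.png

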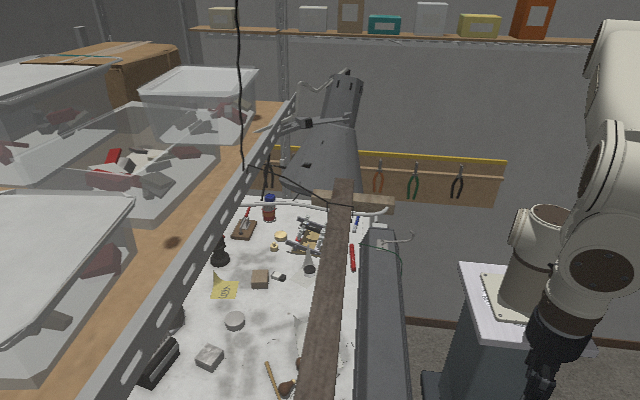

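View pics/wrist0.png

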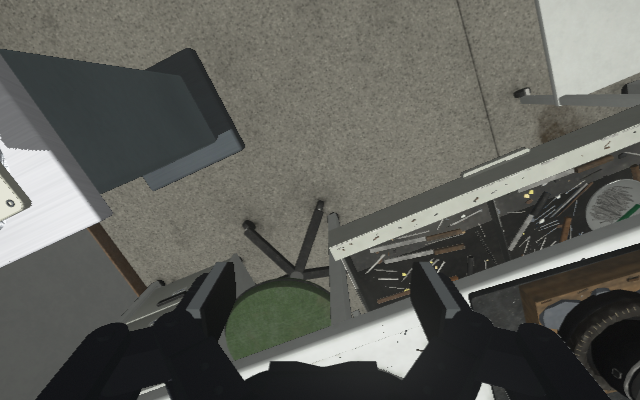

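```bash
python3 - <<'E'
from h import *
p=np.load("top0.npz")['p']
cv2.imwrite("pics/top0z.png",cv2.resize(p[150:275,280:430],None,fx=5,fy=4.8,interpolation=cv2.INTER_CUBIC)[:600,:750])
# marker rays
i=cams.camera_info("top");K=i['intrinsics'];T=i['T']
def ray(u,v,z):
    d=T[:3,:3]@np.array([(u-K[0,2])/K[0,0],-(v-K[1,2])/K[1,1],-1]); o=T[:3,3]; return o+d*(z-o[2])/d[2]
hsv=cv2.cvtColor(p,cv2.COLOR_BGR2HSV)
for nm,m,z in (("red",cv2.inRange(hsv,(0,150,80),(8,255,255))|cv2.inRange(hsv,(172,150,80),(180,255,255)),.008),("blue",cv2.inRange(hsv,(100,130,60),(125,255,255)),.006)):
    m[:240]=0;m[275:]=0;m[:,:290]=0;m[:,430:]=0
    pts=np.argwhere(m)[:,::-1].astype(np.float32)
    r=cv2.minAreaRect(pts);print(nm,len(pts),r)
    b=cv2.boxPoints(r);print([ray(u,v,z).round(4).tolist() for u,v in b])
E
```

```text
red 135 ((330.5914611816406, 254.82313537597656), (3.754672050476074, 39.42405700683594), 83.6598129272461)
[[0.5076, -0.0469, 0.008], [0.5214, -0.1711, 0.008], [0.5097, -0.1723, 0.008], [0.4959, -0.0482, 0.008]]
blue 39 ((402.4846496582031, 257.12310791015625), (21.333974838256836, 1.8605209589004517), 7.125016689300537)
[[0.5028, -0.3039, 0.006], [0.5086, -0.3048, 0.006], [0.5004, -0.372, 0.006], [0.4946, -0.3711, 0.006]]
```

View pics/top0z.png

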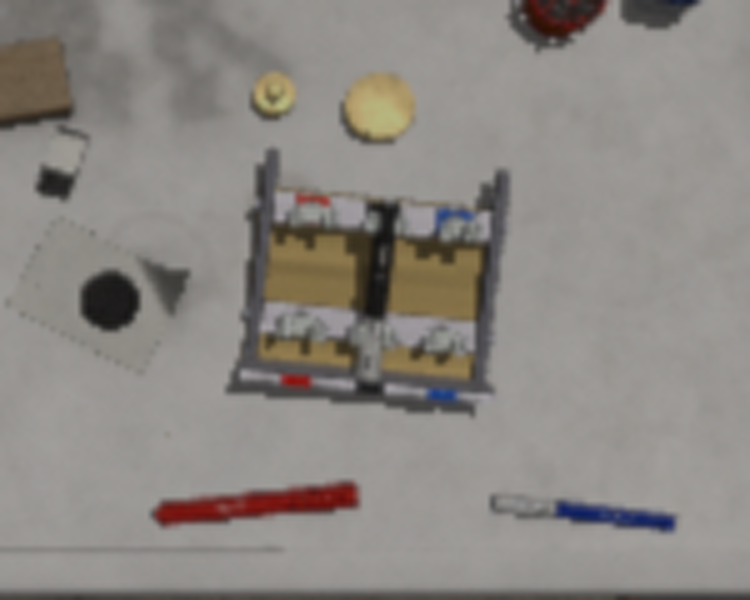

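Request:
{"name": "send_rows", "arguments": {
  "moves": [
    [0, 0, 0, -1],
    [0, 0, 0, -1],
    [0, 0, 0, -1],
    [0, 0, 0, -1],
    [0, 0, 0, -0.2],
    [-0.0095, -0.0445, 0, 0],
    [-0.0095, -0.0445, 0, 0],
    [-0.0095, -0.0445, 0, 0],
    [-0.0095, -0.0445, 0, 0],
    [-0.0095, -0.0445, 0, 0],
    [-0.0095, -0.0445, 0, 0],
    [-0.0095, -0.0445, 0, 0],
    [-0.0095, -0.0445, 0, 0]
  ]
}}

```text
clock: 1.45
eef_pos: [0.2798, 0.0987, 0.2314]
tool_rot: [0.001, 1.0, 0.0, 0.001]
ft_force: [1.4, 0.1, 0.1]
grip_width: 0.0855
```

Request:
{"name": "send_rows", "arguments": {
  "moves": [
    [-0.0275, -0.0375, -0.009, 0],
    [-0.0275, -0.0375, -0.009, 0],
    [-0.0275, -0.0375, -0.009, 0],
    [-0.0275, -0.0375, -0.009, 0],
    [-0.0275, -0.0375, -0.009, 0],
    [-0.0275, -0.0375, -0.009, 0],
    [-0.0275, -0.0375, -0.009, 0],
    [-0.0275, -0.0375, -0.009, 0],
    [0, 0, 0, 0]
  ]
}}

```text
clock: 2.35
eef_pos: [0.5026, -0.2043, 0.3017]
tool_rot: [0.003, 1.0, -0.001, 0.0]
ft_force: [-0.6, -0.1, -0.4]
grip_width: 0.0853
```

```bash
cat >> h.py <<'E'
from scipy.spatial.transform import Rotation as R
def snap(tag,cam="wrist"):
    o=monitor.get_obs(); p,d=cams.camera(cam); i=cams.camera_info(cam)
    if cam=="wrist":
        W=np.eye(4);W[:3,:3]=R.from_quat(o['tool_rot']).as_matrix();W[:3,3]=o['eef_pos'];T=W@i['mount']
    else: T=i['T']
    np.savez(tag+".npz",p=p,d=d,T=T,K=i['intrinsics']); cv2.imwrite(f"pics/{tag}.png",p)
    print({k:np.round(o[k],4).tolist() for k in ('clock','joint_pos','eef_pos','tool_rot','ft_force','grip_width')})
def load(tag): return np.load(tag+".npz")
def ray(s,u,v,z):
    K=s['K'];T=s['T'];d=T[:3,:3]@np.array([(u-K[0,2])/K[0,0],-(v-K[1,2])/K[1,1],-1]);o=T[:3,3];return o+d*(z-o[2])/d[2]
def dep(s,u,v):
    K=s['K'];T=s['T'];z=s['d'][int(v),int(u)];return T[:3,3]+z*T[:3,:3]@np.array([(u-K[0,2])/K[0,0],-(v-K[1,2])/K[1,1],-1])
def proj(s,P):
    c=np.linalg.inv(s['T'])@np.append(P,1);K=s['K'];return K[0,0]*c[0]/-c[2]+K[0,2], -K[1,1]*c[1]/-c[2]+K[1,2]
E
python3 -c "
from h import *
snap('w1')"
```

```text
{'clock': 2.35, 'joint_pos': [-0.3855, 0.3108, 0.2807, 1.5402, -0.001, -0.3787], 'eef_pos': [0.5026, -0.2043, 0.3017], 'tool_rot': [0.0034, 1.0, -0.0006, 0.0001], 'ft_force': [-0.5763, -0.1399, -0.4427], 'grip_width': 0.0853}
```

View pics/w1.png

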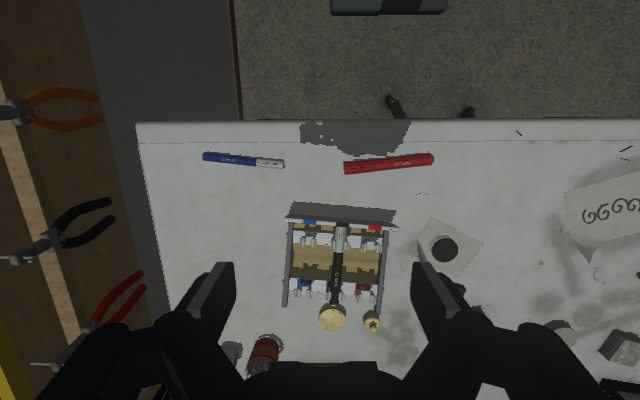

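```bash
python3 - <<'E'
from h import *
s=load("w1");p=s['p']
cv2.imwrite("pics/w1z.png",cv2.resize(p[135:200,190:450],None,fx=3,fy=3,interpolation=cv2.INTER_CUBIC))
cv2.imwrite("pics/w1r.png",cv2.resize(p[195:335,275:405],None,fx=4.2,fy=4.2,interpolation=cv2.INTER_CUBIC))
hsv=cv2.cvtColor(p,cv2.COLOR_BGR2HSV)
for nm,m,z in (("red",cv2.inRange(hsv,(0,130,60),(8,255,255))|cv2.inRange(hsv,(172,130,60),(180,255,255)),.009),("blue",cv2.inRange(hsv,(100,130,50),(125,255,255)),.006)):
    m[:145]=0;m[180:]=0;m[:,:195]=0;m[:,445:]=0
    pts=np.argwhere(m)[:,::-1].astype(np.float32)
    r=cv2.minAreaRect(pts);print(nm,len(pts),r)
    b=cv2.boxPoints(r);print([ray(s,u,v,z).round(4).tolist() for u,v in b])
for u,v in ((390,163),(240,160),(270,230),(320,150)): print(u,v,dep(s,u,v).round(4))
E
```

```text
red 931 ((388.506103515625, 163.55487060546875), (11.153585433959961, 89.67040252685547), 83.6598129272461)
[[0.5091, -0.1753, 0.009], [0.4957, -0.0487, 0.009], [0.5117, -0.0452, 0.009], [0.5255, -0.1733, 0.009]]
blue 323 ((228.8968505859375, 158.90249633789062), (52.344974517822266, 7.039888381958008), 6.519801139831543)
[[0.5033, -0.3783, 0.006], [0.4932, -0.3758, 0.006], [0.5023, -0.302, 0.006], [0.5125, -0.304, 0.006]]
390 163 [ 0.5078 -0.1101  0.0178]
240 160 [ 0.5032 -0.3225  0.0125]
270 230 [ 0.6172 -0.2888  0.0007]
320 150 [ 0.4917 -0.2087  0.0007]
```

View pics/w1z.png

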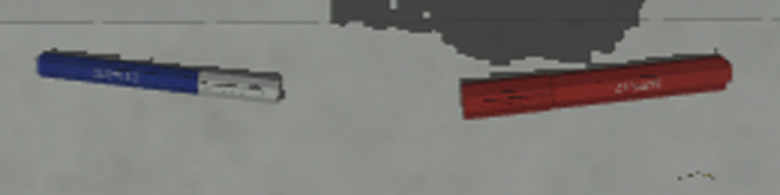

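View pics/w1r.png

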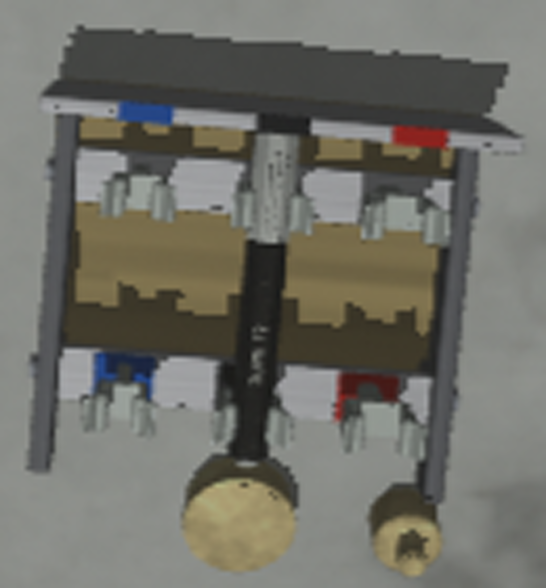

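Request:
{"name": "send_rows", "arguments": {
  "moves": [
    [-0.025, 0.008, 0.025, 0],
    [-0.025, 0.008, 0.025, 0],
    [-0.025, 0.008, 0.025, 0],
    [-0.025, 0.008, 0.025, 0],
    [0, 0, 0, 0],
    [0, 0, 0, 0]
  ]
}}

```text
clock: 3.0
eef_pos: [0.5987, -0.1666, 0.2024]
tool_rot: [-0.0, 1.0, 0.0, -0.002]
ft_force: [-0.3, 1.0, 0.1]
grip_width: 0.0854
```

```bash
python3 -c "
from h import *
snap('w2');p=load('w2')['p']
cv2.imwrite('pics/w2z.png',cv2.resize(p[90:320,215:425],None,fx=2.6,fy=2.6,interpolation=cv2.INTER_CUBIC))"
```

```text
{'clock': 3.0, 'joint_pos': [-0.2713, 0.5008, 0.3106, 1.3838, -0.0001, -0.2716], 'eef_pos': [0.5987, -0.1666, 0.2024], 'tool_rot': [-0.0001, 1.0, 0.0004, -0.0016], 'ft_force': [-0.2582, 1.0413, 0.1016], 'grip_width': 0.0854}
```

View pics/w2.png

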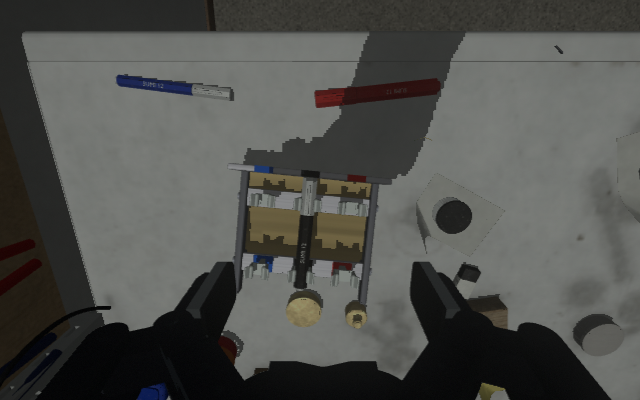

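View pics/w2z.png

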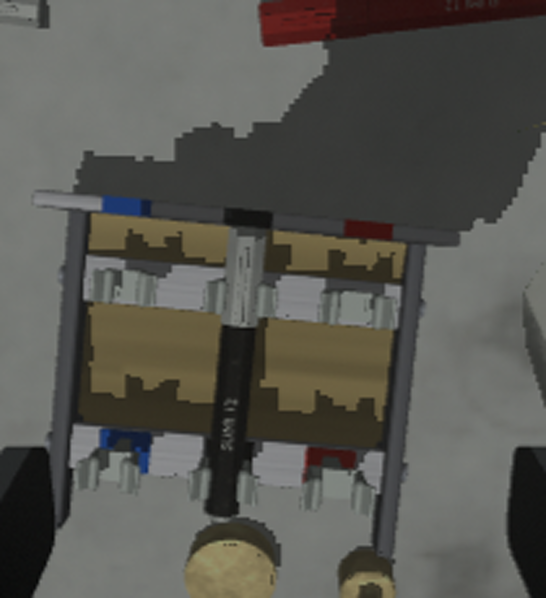

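```bash
python3 - <<'E'
from h import *
s=load("w2");d=s['d'];K=s['K'];T=s['T'];p=s['p']
v,u=np.mgrid[0:400,0:640]
C=np.stack([(u-K[0,2])/K[0,0]*d,-(v-K[1,2])/K[1,1]*d,-d],-1)
X=C@T[:3,:3].T+T[:3,3]
np.save("X2.npy",X)
def pc(x,y): 
    uu=215+x/2.6;vv=90+y/2.6
    q=X[int(vv)-1:int(vv)+2,int(uu)-1:int(uu)+2].reshape(-1,3); return q[q[:,2].argmax()].round(4)
for n,x,y in (("rl1",330,308),("rl2",382,308),("rh1",313,490),("rh2",361,490),("bl1",104,287),("bl2",147,290),("bh1",88,470),("bh2",130,470),("rail blue",126,206),("rail bl",247,216),("rail red",368,229),("red tag hi",330,458),("blacktop",238,390),("desk",480,330)): print(n,pc(x,y))
# black marker: cloud within its pixel region
m=np.zeros((400,640),np.uint8)
cv2.fillPoly(m,[np.int32([[215+x/2.6,90+y/2.6] for x,y in ((228,330),(253,330),(236,512),(210,512))])],1)
m2=np.zeros_like(m);cv2.fillPoly(m2,[np.int32([[215+x/2.6,90+y/2.6] for x,y in ((228,235),(262,235),(253,320),(226,320))])],1)
for mm in (m,m2):
    q=X[(mm>0)&(d>0)];q=q[q[:,2]>0.05]
    # ridge: per x bin the top
    c=q.mean(0);w=np.linalg.svd(q-c)[2][0];w*=np.sign(w[0]);print(len(q),c.round(4),w.round(4),"yaw",np.degrees(np.arctan2(w[1],w[0])),"pitch",np.degrees(np.arcsin(w[2])))
E
```

```text
rl1 [ 0.6207 -0.1496  0.0575]
rl2 [ 0.6202 -0.1274  0.0559]
rh1 [ 0.6888 -0.1553  0.0751]
rh2 [ 0.6911 -0.1348  0.0733]
bl1 [ 0.6131 -0.2334  0.0551]
bl2 [ 0.5159 -0.1673  0.3459]
bh1 [ 0.679  -0.2431  0.074 ]
bh2 [ 0.6801 -0.224   0.0742]
rail blue [ 0.581  -0.2241  0.0572]
rail bl [ 0.5848 -0.1781  0.0579]
rail red [ 0.5898 -0.1347  0.0578]
red tag hi [ 0.6938 -0.1464  0.0452]
blacktop [ 0.6523 -0.1847  0.065 ]
desk [ 0.6501 -0.0761  0.001 ]
778 [ 0.6634 -0.1864  0.0653] [ 0.9599 -0.1044  0.2602] yaw -6.209420785265838 pitch 15.083610970339194
274 [ 0.6147 -0.1825  0.0533] [ 0.9756 -0.1142  0.1877] yaw -6.6772904649738125 pitch 10.817102949381447
```

```bash
python3 - <<'E'
from h import *
s=load("w2");X=np.load("X2.npy")
pc=lambda x,y:(215+x/2.6,90+y/2.6)
for n,x,y in (("red inner",367,237),("black inner",247,225),("blue inner",126,213),("red outer",369,221),("blue outer",127,197)): print(n,ray(s,*pc(x,y),.0575).round(4))
r=np.radians(-6);c,si=np.cos(r),np.sin(r)
o=np.array([.6586,-.1417])
q=X.reshape(-1,3);q=q[(q[:,2]>.015)&(q[:,2]<.12)]
a=(q[:,:2]-o)@np.array([c,si]);b=(q[:,:2]-o)@np.array([-si,c])
for lo in range(-75,75,10):
    k=(a>lo/1e3)&(a<(lo+10)/1e3)
    print(lo,[ (int(1e3*q[k&(b>bb/1e3)&(b<=(bb+4)/1e3),2].max()) if (k&(b>bb/1e3)&(b<=(bb+4)/1e3)).any() else 0) for bb in range(-122,42,4)])
E
```

```text
red inner [ 0.592  -0.1344  0.0575]
black inner [ 0.5874 -0.1791  0.0575]
blue inner [ 0.5829 -0.2237  0.0575]
red outer [ 0.5859 -0.1339  0.0575]
blue outer [ 0.5769 -0.2229  0.0575]
-75 [57, 57, 57, 57, 57, 58, 59, 58, 58, 59, 59, 58, 57, 57, 57, 57, 58, 58, 59, 58, 58, 58, 57, 58, 57, 57, 57, 57, 58, 58, 58, 58, 58, 58, 57, 57, 57, 57, 58, 56, 0]
-65 [34, 43, 48, 40, 47, 32, 44, 23, 36, 44, 21, 43, 49, 27, 46, 18, 39, 47, 49, 51, 49, 44, 49, 0, 41, 47, 0, 45, 0, 17, 45, 0, 49, 0, 0, 40, 0, 15, 46, 0, 0]
-55 [17, 17, 0, 0, 0, 0, 0, 0, 0, 0, 0, 0, 0, 0, 0, 0, 0, 49, 53, 55, 51, 47, 0, 0, 0, 0, 0, 0, 0, 0, 0, 0, 0, 0, 0, 0, 17, 17, 16, 0, 0]
-45 [20, 20, 17, 16, 15, 57, 55, 42, 41, 54, 58, 57, 15, 15, 17, 58, 59, 56, 56, 57, 55, 56, 59, 16, 15, 16, 59, 60, 56, 38, 37, 38, 57, 59, 58, 16, 19, 21, 19, 0, 0]
-35 [22, 22, 20, 17, 58, 58, 55, 42, 42, 55, 58, 58, 18, 19, 19, 57, 59, 56, 57, 58, 56, 57, 59, 19, 18, 19, 58, 59, 57, 40, 40, 40, 57, 60, 60, 17, 22, 23, 22, 17, 0]
-25 [25, 25, 23, 0, 0, 20, 21, 21, 20, 0, 21, 21, 20, 20, 21, 19, 0, 57, 60, 60, 59, 55, 18, 20, 21, 20, 21, 20, 0,
[... 651 characters left out ...]
2, 0, 33, 35, 77, 75, 72, 72, 73, 75, 77, 34, 35, 33, 35, 79, 76, 72, 57, 57, 74, 77, 78, 34, 39, 39, 38, 0, 0]
35 [41, 41, 41, 37, 37, 77, 73, 72, 61, 73, 78, 77, 39, 38, 38, 39, 78, 75, 75, 76, 76, 76, 79, 37, 37, 38, 37, 79, 75, 59, 59, 60, 76, 78, 77, 38, 41, 42, 41, 36, 0]
45 [44, 44, 42, 39, 38, 0, 0, 0, 0, 38, 41, 40, 39, 40, 40, 39, 38, 73, 75, 76, 75, 72, 38, 40, 39, 40, 39, 39, 0, 0, 0, 0, 0, 0, 38, 39, 44, 44, 44, 36, 0]
55 [45, 48, 45, 0, 0, 0, 0, 0, 0, 0, 0, 0, 0, 0, 0, 0, 0, 0, 0, 0, 0, 0, 0, 0, 0, 0, 0, 0, 0, 0, 0, 0, 0, 0, 0, 0, 46, 47, 47, 0, 0]
65 [0, 51, 47, 0, 0, 0, 0, 0, 0, 0, 0, 0, 0, 0, 0, 0, 0, 0, 0, 0, 0, 0, 0, 0, 0, 0, 0, 0, 0, 0, 0, 0, 0, 0, 0, 0, 49, 49, 48, 0, 0]
```

Request:
{"name": "send_rows", "arguments": {
  "moves": [
    [0.029, 0.019, 0.01, 0],
    [0.029, 0.019, 0.01, 0],
    [0.03, 0.018, 0.01, 0],
    [0, 0, 0, -1],
    [0, 0, 0, -1],
    [0, 0, 0, -1],
    [0, 0, 0, -1],
    [0, 0, 0, -1],
    [0, 0, 0, -1],
    [0, 0, 0, -1],
    [0, 0, 0, -1],
    [0, 0, 0, -1],
    [0, 0, 0, -1],
    [0, 0, 0, -1],
    [0, 0, 0, -1],
    [0, 0, 0, -1],
    [0, 0, 0, -1],
    [0, 0, 0, -1],
    [0, 0, 0, -1]
  ]
}}

```text
clock: 4.95
eef_pos: [0.5116, -0.1123, 0.1757]
tool_rot: [0.718, -0.696, 0.002, -0.001]
ft_force: [0.1, 0.5, -0.4]
grip_width: 0.0852
```

Request:
{"name": "send_rows", "arguments": {
  "moves": [
    [0, 0, 0, -0.8],
    [0, 0, 0, 0],
    [0, 0, 0, 0]
  ]
}}

```text
clock: 5.25
eef_pos: [0.5118, -0.1122, 0.1749]
tool_rot: [0.744, -0.669, 0.001, -0.001]
ft_force: [-0.0, -0.0, 0.8]
grip_width: 0.0856
```

```bash
python3 - <<'E'
from h import *
snap('w3');s=load("w3");p=s['p']
q=R.from_quat(monitor.get_obs()['tool_rot']).as_matrix();print("psi",np.degrees(np.arctan2(q[1,1],q[0,1])))
hsv=cv2.cvtColor(p,cv2.COLOR_BGR2HSV)
m=cv2.inRange(hsv,(0,130,60),(8,255,255))|cv2.inRange(hsv,(172,130,60),(180,255,255))
n,l,st,_=cv2.connectedComponentsWithStats(m);k=1+st[1:,4].argmax();print(st[k])
r=cv2.minAreaRect(np.argwhere(l==k)[:,::-1].astype(np.float32));b=cv2.boxPoints(r)
print([ray(s,u,v,.009).round(4).tolist() for u,v in b])
E
```

```text
{'clock': 5.25, 'joint_pos': [-0.2158, 0.3164, -0.0418, 1.21, -0.0001, -1.8926], 'eef_pos': [0.5118, -0.1122, 0.1749], 'tool_rot': [0.7436, -0.6687, 0.0012, -0.0006], 'ft_force': [-0.0212, -0.0076, 0.7815], 'grip_width': 0.0856}
psi -173.90644588398507
[ 317  120   16  119 1363]
[[0.5238, -0.1735, 0.009], [0.5092, -0.175, 0.009], [0.4945, -0.0492, 0.009], [0.5111, -0.0474, 0.009]]
```

View pics/w3.png

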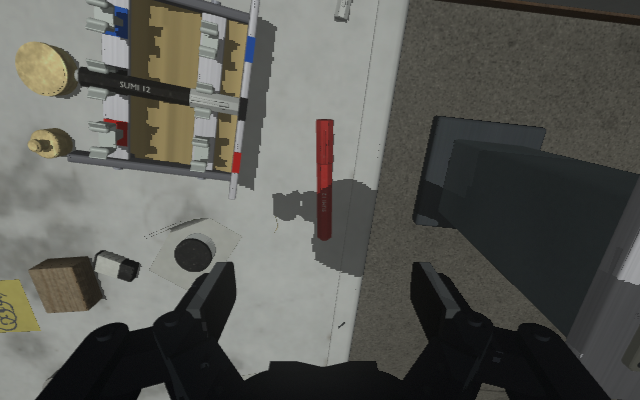

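Request:
{"name": "send_rows", "arguments": {
  "claw": 0,
  "moves": [
    [-0.0017, 0.002, 0.03, 0],
    [0, 0, 0.03, 0],
    [0, 0, 0.03, 0],
    [0, 0, 0.03, 0],
    [0, 0, 0.025, 0],
    [0, 0, 0.015, 0],
    [0, 0, 0.006, 0],
    [0, 0, 0.003, 0],
    [0, 0, 0, 0],
    [0, 0, 0, 0]
  ]
}}

```text
clock: 6.3
eef_pos: [0.5105, -0.1106, 0.0054]
tool_rot: [0.744, -0.668, 0.001, -0.0]
ft_force: [0.3, 0.3, -0.3]
grip_width: 0.043
```

```bash
python3 - <<'E'
from h import *
snap('w4')
E
```

```text
{'clock': 6.3, 'joint_pos': [-0.2133, 0.4929, -0.2712, 0.8046, -0.0, -1.8923], 'eef_pos': [0.5105, -0.1106, 0.0054], 'tool_rot': [0.7443, -0.6678, 0.0009, -0.0005], 'ft_force': [0.2578, 0.2668, -0.276], 'grip_width': 0.043}
```

View pics/w4.png

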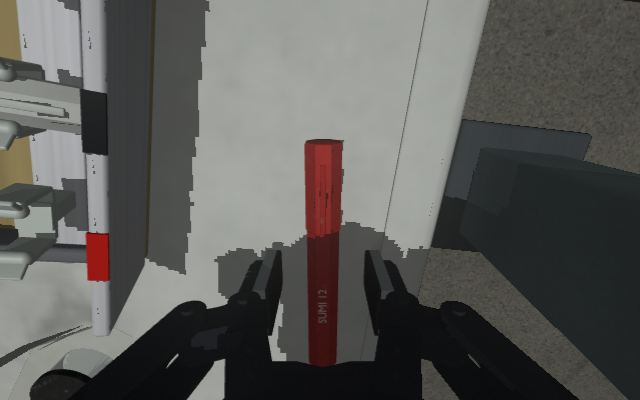

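Request:
{"name": "send_rows", "arguments": {
  "claw": -1,
  "moves": [
    [0, 0, 0.001, 0],
    [0, 0, 0, 0],
    [0, 0, 0, 0],
    [0, 0, 0, 0],
    [0, 0, 0, 0],
    [0, 0, 0, 0]
  ]
}}

```text
clock: 6.95
eef_pos: [0.5101, -0.1105, 0.0039]
tool_rot: [0.744, -0.668, 0.0, -0.0]
ft_force: [-0.3, 0.4, 6.3]
grip_width: 0.0151
```

Request:
{"name": "send_rows", "arguments": {
  "moves": [
    [0, 0, -0.025, 0],
    [0, 0, -0.04, 0],
    [0, 0, -0.04, 0],
    [0, 0, -0.03, 0],
    [0, 0, 0, 1],
    [0, 0, 0, 1],
    [0, 0, 0, 1],
    [0, 0, 0, 1],
    [0, 0, 0, 1],
    [0, 0, 0, 1],
    [0, 0, 0, 1],
    [0, 0, 0, 1],
    [0, 0, 0, 1],
    [0, 0, 0, 1],
    [0, 0, 0, 1],
    [0, 0, 0, 1],
    [0, 0, 0, 1],
    [0, 0, 0, 1],
    [0, 0, 0, 1],
    [0, 0, 0, 1]
  ]
}}

```text
clock: 8.95
eef_pos: [0.5092, -0.1103, 0.1377]
tool_rot: [-0.038, 0.999, 0.0, -0.001]
ft_force: [0.8, 1.1, -0.3]
grip_width: 0.0146
```

Request:
{"name": "send_rows", "arguments": {
  "moves": [
    [0, 0, 0, 1],
    [0, 0, 0, 0.82],
    [0, 0, 0, 0],
    [0, 0, 0, 0]
  ]
}}

```text
clock: 9.35
eef_pos: [0.5093, -0.1103, 0.1379]
tool_rot: [0.051, 0.999, 0.0, -0.0]
ft_force: [-0.8, -0.5, -0.8]
grip_width: 0.0145
```

```bash
cat >> h.py <<'E'
def axes():
    q=R.from_quat(monitor.get_obs()['tool_rot']).as_matrix();print("psi",np.degrees(np.arctan2(q[1,1],q[0,1])),"\n",q.round(4));return q
def totool(tgt):
    o=monitor.get_obs();q=R.from_quat(o['tool_rot']).as_matrix();print("tool shift",(q.T@(np.array(tgt)-o['eef_pos'])).round(4))
E
python3 - <<'E'
from h import *
snap('w5'); axes()
E
```

```text
{'clock': 9.35, 'joint_pos': [-0.2133, 0.3418, -0.107, 1.1227, -0.0, -0.1123], 'eef_pos': [0.5093, -0.1103, 0.1379], 'tool_rot': [0.0505, 0.9987, 0.0001, -0.0004], 'ft_force': [-0.7735, -0.4973, -0.7534], 'grip_width': 0.0145}
psi 84.19235375411849 
 [[-9.949e-01  1.012e-01 -6.000e-04]
 [ 1.012e-01  9.949e-01  0.000e+00]
 [ 6.000e-04 -0.000e+00 -1.000e+00]]
```

View pics/w5.png

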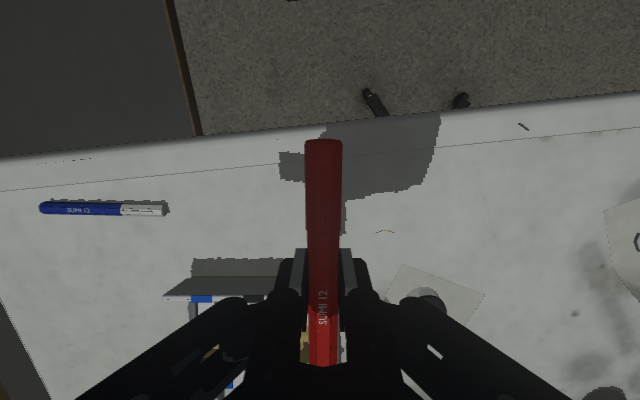

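```bash
python3 - <<'E'
from h import *
totool([.658,-.1414,.085])
E
```

```text
tool shift [-0.151  -0.0158  0.0529]
```

Request:
{"name": "send_rows", "arguments": {
  "moves": [
    [-0.03, -0.003, 0, 0],
    [-0.03, -0.003, 0, 0],
    [-0.03, -0.003, 0, 0],
    [-0.03, -0.003, 0, 0],
    [-0.031, -0.0038, 0.01, 0],
    [0, 0, 0.02, 0],
    [0, 0, 0.015, 0],
    [0, 0, 0.008, 0],
    [0, 0, 0, 0],
    [0, 0, 0, 0]
  ]
}}

```text
clock: 10.4
eef_pos: [0.6584, -0.1416, 0.0859]
tool_rot: [0.051, 0.999, -0.0, 0.0]
ft_force: [0.3, -0.2, 0.4]
grip_width: 0.0144
```

```bash
python3 - <<'E'
from h import *
snap('w6'); snap('s6','side');snap('t6','top')
p=load('s6')['p'];cv2.imwrite('pics/s6z.png',cv2.resize(p[200:300,230:400],None,fx=4.5,fy=4.5,interpolation=cv2.INTER_CUBIC))
E
```

```text
{'clock': 10.4, 'joint_pos': [-0.2119, 0.6699, 0.2931, 1.1933, -0.0, -0.1095], 'eef_pos': [0.6584, -0.1416, 0.0859], 'tool_rot': [0.0512, 0.9987, -0.0001, 0.0003], 'ft_force': [0.3484, -0.2047, 0.4361], 'grip_width': 0.0144}
{'clock': 10.45, 'joint_pos': [-0.2119, 0.6693, 0.2936, 1.1932, -0.0, -0.1094], 'eef_pos': [0.6588, -0.1417, 0.0865], 'tool_rot': [0.0512, 0.9987, -0.0001, 0.0009], 'ft_force': [0.0847, 0.4822, 0.442], 'grip_width': 0.0146}
{'clock': 10.5, 'joint_pos': [-0.2119, 0.669, 0.2938, 1.1932, -0.0, -0.1093], 'eef_pos': [0.6589, -0.1418, 0.0868], 'tool_rot': [0.0513, 0.9987, -0.0002, 0.0012], 'ft_force': [1.9168, 0.3588, -0.1126], 'grip_width': 0.0147}
```

View pics/w6.png

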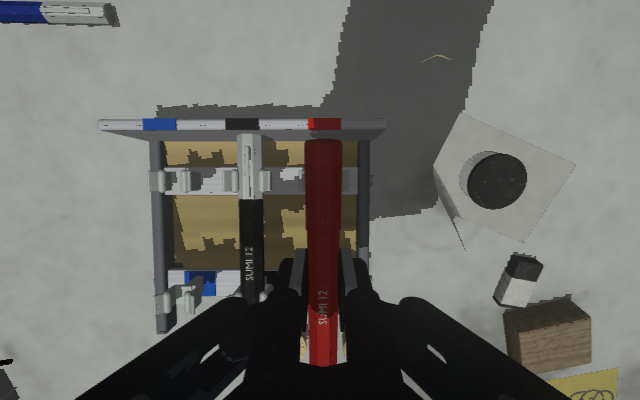

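View pics/s6z.png

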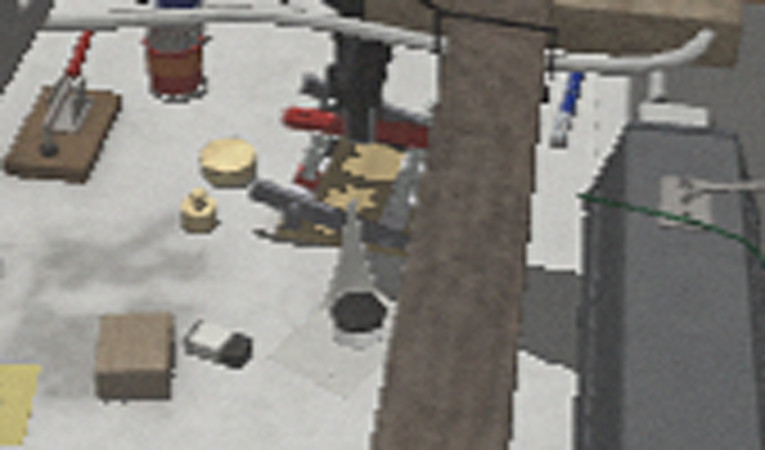

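Request:
{"name": "send_rows", "arguments": {
  "moves": [
    [0, 0, 0.002, 0],
    [0, 0, 0.002, 0],
    [0, 0, 0.002, 0],
    [0, 0, 0.002, 0],
    [0, 0, 0, 0]
  ]
}}

```text
clock: 11.05
eef_pos: [0.6579, -0.1415, 0.0767]
tool_rot: [0.051, 0.999, 0.0, -0.0]
ft_force: [-0.4, -1.0, 0.0]
grip_width: 0.0145
```

Request:
{"name": "send_rows", "arguments": {
  "moves": [
    [0, 0, 0.001, 0],
    [0, 0, 0.001, 0],
    [0, 0, 0, 0]
  ]
}}

```text
clock: 11.35
eef_pos: [0.6582, -0.1415, 0.0752]
tool_rot: [0.051, 0.999, 0.0, -0.0]
ft_force: [0.3, 0.0, -0.1]
grip_width: 0.0146
```

Request:
{"name": "send_rows", "arguments": {
  "moves": [
    [0, 0, 0.001, 0],
    [0, 0, 0.001, 0],
    [0, 0, 0, 0]
  ]
}}

```text
clock: 11.65
eef_pos: [0.6584, -0.1413, 0.0734]
tool_rot: [0.051, 0.999, 0.0, 0.0]
ft_force: [0.8, 0.8, 0.4]
grip_width: 0.0146
```

Request:
{"name": "send_rows", "arguments": {
  "moves": [
    [0, 0, 0.001, 0],
    [0, 0, 0.001, 0],
    [0, 0, 0, 0]
  ]
}}

```text
clock: 11.95
eef_pos: [0.6585, -0.1414, 0.0715]
tool_rot: [0.051, 0.999, 0.0, 0.0]
ft_force: [0.7, 1.0, 1.7]
grip_width: 0.0145
```

Request:
{"name": "send_rows", "arguments": {
  "moves": [
    [0, 0, 0.001, 0],
    [0, 0, 0.001, 0],
    [0, 0, 0, 0]
  ]
}}

```text
clock: 12.25
eef_pos: [0.6585, -0.1415, 0.0694]
tool_rot: [0.051, 0.999, 0.0, 0.0]
ft_force: [0.7, 1.6, 2.6]
grip_width: 0.0144
```

Request:
{"name": "send_rows", "arguments": {
  "moves": [
    [0, 0, 0.001, 0],
    [0, 0, 0.001, 0],
    [0, 0, 0, 0]
  ]
}}

```text
clock: 12.55
eef_pos: [0.6583, -0.1414, 0.0671]
tool_rot: [0.051, 0.999, 0.0, 0.0]
ft_force: [1.0, 2.0, 2.6]
grip_width: 0.0143
```

```bash
cat >> h.py <<'E'
def cloud(s):
    d=s['d'];K=s['K'];T=s['T'];v,u=np.mgrid[0:400,0:640]
    return np.stack([(u-K[0,2])/K[0,0]*d,-(v-K[1,2])/K[1,1]*d,-d],-1)@T[:3,:3].T+T[:3,3]
def redfit(s,col="red"):
    hsv=cv2.cvtColor(s['p'],cv2.COLOR_BGR2HSV)
    m=cv2.inRange(hsv,(0,130,40),(8,255,255))|cv2.inRange(hsv,(172,130,40),(180,255,255)) if col=="red" else cv2.inRange(hsv,(100,120,40),(125,255,255))
    n,l,st,_=cv2.connectedComponentsWithStats(m);k=1+st[1:,4].argmax();print(st[k])
    q=cloud(s)[(l==k)&(s['d']>0)];md=np.median(q,0);q=q[np.abs(q-md).max(1)<.1]
    # top ridge points: bins along principal axis
    c=q.mean(0);w=np.linalg.svd(q-c,full_matrices=False)[2][0];w*=np.sign(w[0])
    t=(q-c)@w;P=[]
    for a in np.arange(t.min(),t.max(),.004):
        k2=(t>=a)&(t<a+.004)
        if k2.sum()>5: b=q[k2];P.append(np.r_[b[:,:2].mean(0),np.percentile(b[:,2],90)])
    P=np.array(P);c=P.mean(0);w=np.linalg.svd(P-c)[2][0];w*=np.sign(w[0])
    print("top ridge c",c.round(4),"dir",w.round(4),"yaw",np.degrees(np.arctan2(w[1],w[0])).round(2),"pitch",np.degrees(np.arcsin(w[2])).round(2));print("ends",P[0].round(4),P[-1].round(4))
E
python3 - <<'E'
from h import *
snap('w7');redfit(load('w7'));print(monitor.get_obs()['ft_torque'])
E
```

```text
{'clock': 12.55, 'joint_pos': [-0.2118, 0.6848, 0.269, 1.155, 0.0003, -0.1092], 'eef_pos': [0.6583, -0.1414, 0.0671], 'tool_rot': [0.0513, 0.9987, 0.0002, 0.0], 'ft_force': [0.9559, 2.0378, 2.589], 'grip_width': 0.0143}
[ 304  139   38  228 7061]
top ridge c [ 0.6549 -0.1415  0.0813] dir [ 0.9948 -0.1007 -0.0157] yaw -5.78 pitch -0.9
ends [ 0.5949 -0.1354  0.081 ] [ 0.7139 -0.1474  0.0805]
[ 0.44629712 -0.31021675  0.06445943]
```

View pics/w7.png

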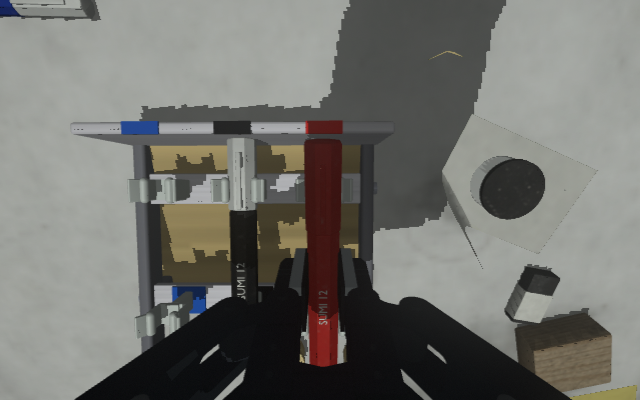

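Request:
{"name": "send_rows", "arguments": {
  "moves": [
    [0, 0.0007, -0.002, 0],
    [0, 0, -0.002, 0],
    [0, 0, 0, 0]
  ]
}}

```text
clock: 12.9
eef_pos: [0.6576, -0.1411, 0.0712]
tool_rot: [0.052, 0.999, -0.0, -0.001]
ft_force: [-0.8, 1.7, 2.3]
grip_width: 0.0145
```

Request:
{"name": "send_rows", "arguments": {
  "claw": -0.48,
  "moves": [
    [0, 0, 0, 0],
    [0, 0, 0, 0],
    [0, 0, 0, 0],
    [0, 0, 0, 0],
    [0, 0, 0, 0]
  ]
}}

```text
clock: 13.4
eef_pos: [0.6582, -0.141, 0.0712]
tool_rot: [0.051, 0.999, -0.0, -0.0]
ft_force: [-0.4, 0.3, -0.1]
grip_width: 0.0222
```

```bash
python3 - <<'E'
from h import *
snap('w8');redfit(load('w8'));print(monitor.get_obs()['ft_torque'])
E
```

```text
{'clock': 13.4, 'joint_pos': [-0.211, 0.6813, 0.2738, 1.1635, -0.0001, -0.1081], 'eef_pos': [0.6582, -0.141, 0.0712], 'tool_rot': [0.0514, 0.9987, -0.0001, -0.0001], 'ft_force': [-0.4394, 0.3157, -0.0803], 'grip_width': 0.0222}
[ 307  135   33  232 6885]
top ridge c [ 0.651  -0.1403  0.0767] dir [ 0.967  -0.0958  0.236 ] yaw -5.66 pitch 13.65
ends [ 0.5951 -0.1348  0.062 ] [ 0.7066 -0.1456  0.0905]
[-0.03770462  0.02747125 -0.01160389]
```

View pics/w8.png

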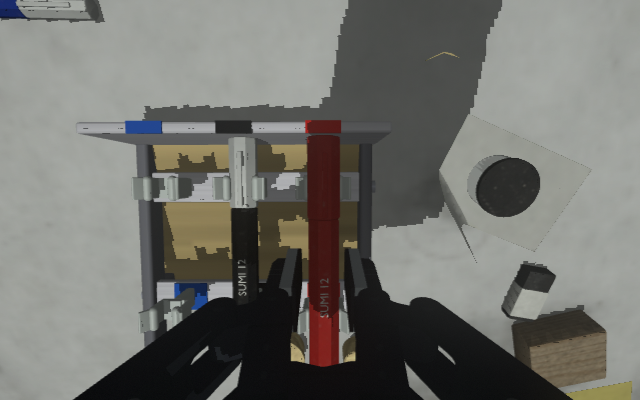

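Request:
{"name": "send_rows", "arguments": {
  "moves": [
    [0.002, 0.0005, 0.005, 0],
    [0, 0, 0.005, 0],
    [0, 0, 0.003, 0],
    [0, 0, 0, 0]
  ]
}}

```text
clock: 13.85
eef_pos: [0.6556, -0.14, 0.0572]
tool_rot: [0.051, 0.999, 0.0, -0.001]
ft_force: [-0.4, -0.1, 0.2]
grip_width: 0.0221
```

Request:
{"name": "send_rows", "arguments": {
  "claw": -1,
  "moves": [
    [0, 0, 0, 0],
    [0, 0, 0, 0],
    [0, 0, 0, 0],
    [0, 0, 0, 0]
  ]
}}

```text
clock: 14.25
eef_pos: [0.6565, -0.1402, 0.0585]
tool_rot: [0.051, 0.999, -0.0, 0.0]
ft_force: [-0.2, -0.0, -0.1]
grip_width: 0.0148
```

```bash
python3 - <<'E'
from h import *
snap('w9');redfit(load('w9'));print(monitor.get_obs()['ft_torque'])
E
```

```text
{'clock': 14.25, 'joint_pos': [-0.2104, 0.6877, 0.2506, 1.1332, -0.0, -0.1077], 'eef_pos': [0.6565, -0.1402, 0.0585], 'tool_rot': [0.0514, 0.9987, -0.0, 0.0002], 'ft_force': [-0.1643, -0.0054, -0.1466], 'grip_width': 0.0148}
[ 306  144   35  223 7027]
top ridge c [ 0.6458 -0.1395  0.0759] dir [ 0.9667 -0.1004  0.2355] yaw -5.93 pitch 13.62
ends [ 0.5958 -0.1343  0.0625] [ 0.695  -0.1444  0.0878]
[-0.03307085  0.02408709 -0.0106985 ]
```

View pics/w9.png

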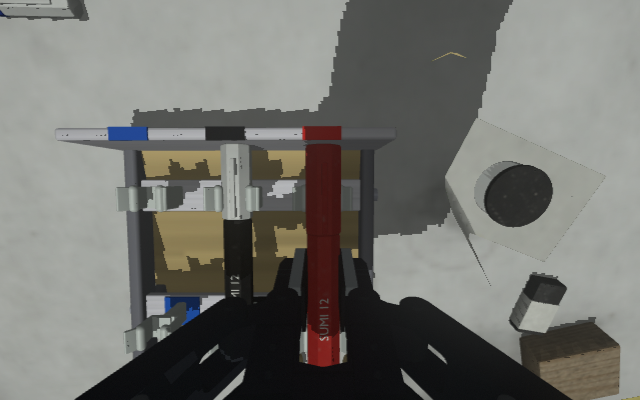

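Request:
{"name": "send_rows", "arguments": {
  "moves": [
    [0.001, 0, 0.0002, 0],
    [0, 0, 0, 0],
    [0, 0, 0, 0]
  ]
}}

```text
clock: 14.6
eef_pos: [0.6553, -0.1401, 0.0581]
tool_rot: [0.051, 0.999, 0.0, -0.0]
ft_force: [0.0, 0.3, -0.5]
grip_width: 0.0145
```

Request:
{"name": "send_rows", "arguments": {
  "moves": [
    [0.001, 0, 0.0002, 0],
    [0, 0, 0, 0],
    [0, 0, 0, 0]
  ]
}}

```text
clock: 14.9
eef_pos: [0.6544, -0.14, 0.058]
tool_rot: [0.051, 0.999, -0.0, 0.0]
ft_force: [0.6, -0.3, 0.8]
grip_width: 0.0149
```

Request:
{"name": "send_rows", "arguments": {
  "moves": [
    [0.001, 0, 0.0003, 0],
    [0, 0, 0, 0],
    [0, 0, 0, 0]
  ]
}}

```text
clock: 15.2
eef_pos: [0.6543, -0.14, 0.0582]
tool_rot: [0.051, 0.999, -0.0, 0.001]
ft_force: [3.7, -0.6, 1.1]
grip_width: 0.0149
```

Request:
{"name": "send_rows", "arguments": {
  "moves": [
    [-0.0008, 0, 0.002, 0],
    [-0.0005, 0, 0.002, 0],
    [0, 0, 0, 0]
  ]
}}

```text
clock: 15.5
eef_pos: [0.6553, -0.1404, 0.0546]
tool_rot: [0.051, 0.999, -0.0, 0.001]
ft_force: [1.4, 0.1, 4.9]
grip_width: 0.0147
```

Request:
{"name": "send_rows", "arguments": {
  "moves": [
    [-0.0003, 0, 0.001, 0],
    [-0.0003, 0, 0.001, 0],
    [0, 0, 0, 0]
  ]
}}

```text
clock: 15.8
eef_pos: [0.6557, -0.1405, 0.0531]
tool_rot: [0.051, 0.999, -0.0, 0.001]
ft_force: [-0.9, -0.3, 7.8]
grip_width: 0.015
```

Request:
{"name": "send_rows", "arguments": {
  "moves": [
    [-0.0003, 0, 0.001, 0],
    [-0.0003, 0, 0.001, 0],
    [0, 0, 0, 0]
  ]
}}

```text
clock: 16.1
eef_pos: [0.6562, -0.1405, 0.051]
tool_rot: [0.051, 0.999, -0.0, 0.001]
ft_force: [0.2, -0.3, 6.2]
grip_width: 0.0145
```

Request:
{"name": "send_rows", "arguments": {
  "moves": [
    [-0.0003, 0, 0.001, 0],
    [-0.0003, 0, 0.001, 0],
    [0, 0, 0, 0]
  ]
}}

```text
clock: 16.4
eef_pos: [0.6569, -0.1406, 0.0486]
tool_rot: [0.051, 0.999, -0.0, 0.001]
ft_force: [0.9, -0.4, 5.9]
grip_width: 0.0145
```

Request:
{"name": "send_rows", "arguments": {
  "moves": [
    [-0.0003, 0, 0.001, 0],
    [0, 0, 0, 0]
  ]
}}

```text
clock: 16.6
eef_pos: [0.6574, -0.1406, 0.0469]
tool_rot: [0.051, 0.999, -0.0, 0.001]
ft_force: [3.3, -1.2, 2.6]
grip_width: 0.0147
```

Request:
{"name": "send_rows", "arguments": {
  "moves": [
    [-0.0003, 0, 0.001, 0],
    [0, 0, 0, 0]
  ]
}}

```text
clock: 16.8
eef_pos: [0.6577, -0.1406, 0.0455]
tool_rot: [0.051, 0.999, -0.0, 0.001]
ft_force: [5.0, -2.0, 2.7]
grip_width: 0.015
```

```bash
python3 - <<'E'
from h import *
snap('w10');redfit(load('w10'));print(monitor.get_obs()['ft_torque'])
E
```

```text
{'clock': 16.8, 'joint_pos': [-0.2105, 0.7009, 0.2388, 1.1073, -0.0003, -0.1075], 'eef_pos': [0.6577, -0.1406, 0.0455], 'tool_rot': [0.0514, 0.9987, -0.0003, 0.0006], 'ft_force': [5.0176, -1.9983, 2.6842], 'grip_width': 0.015}
[ 306  144   35  223 6917]
top ridge c [ 0.647  -0.14    0.0629] dir [ 0.9692 -0.1008  0.2248] yaw -5.94 pitch 12.99
ends [ 0.5969 -0.1347  0.0502] [ 0.6963 -0.1449  0.0745]
[-0.41792905 -0.92251663  0.00856421]
```

View pics/w10.png

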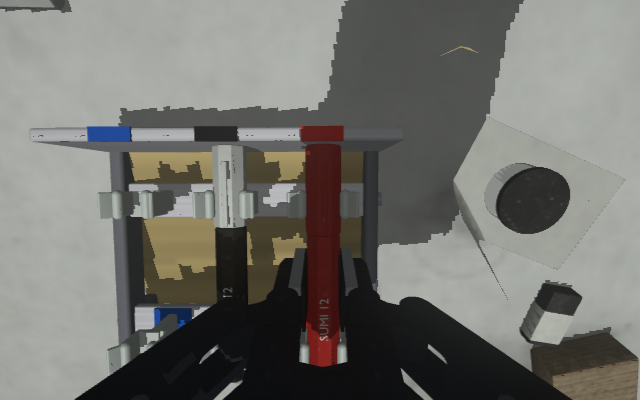

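Request:
{"name": "send_rows", "arguments": {
  "moves": [
    [-0.0006, 0, 0.0007, 0],
    [0, 0, 0, 0],
    [0, 0, 0, 0]
  ]
}}

```text
clock: 17.15
eef_pos: [0.6578, -0.1406, 0.045]
tool_rot: [0.051, 0.999, -0.0, 0.0]
ft_force: [3.5, -2.1, 2.8]
grip_width: 0.0146
```

Request:
{"name": "send_rows", "arguments": {
  "moves": [
    [-0.0003, 0, 0.0007, 0],
    [0, 0, 0, 0],
    [0, 0, 0, 0]
  ]
}}

```text
clock: 17.45
eef_pos: [0.6578, -0.1406, 0.0448]
tool_rot: [0.051, 0.999, -0.0, 0.0]
ft_force: [1.7, -2.8, 5.5]
grip_width: 0.0148
```

Request:
{"name": "send_rows", "arguments": {
  "moves": [
    [-0.0003, 0, 0.001, 0],
    [0, 0, 0, 0],
    [0, 0, 0, 0]
  ]
}}

```text
clock: 17.75
eef_pos: [0.6579, -0.1406, 0.0448]
tool_rot: [0.051, 0.999, -0.0, 0.0]
ft_force: [-0.8, -2.7, 10.6]
grip_width: 0.015
```

Request:
{"name": "send_rows", "arguments": {
  "moves": [
    [0.001, 0, -0.0015, 0],
    [0, 0, 0, 0]
  ]
}}

```text
clock: 17.95
eef_pos: [0.6578, -0.1406, 0.0449]
tool_rot: [0.051, 0.999, -0.0, 0.001]
ft_force: [4.9, -3.4, 4.0]
grip_width: 0.0147
```

Request:
{"name": "send_rows", "arguments": {
  "claw": -0.45,
  "moves": [
    [0, 0, 0, 0],
    [0, 0, 0, 0],
    [0, 0, 0, 0],
    [0, 0, 0, 0]
  ]
}}

```text
clock: 18.35
eef_pos: [0.6561, -0.1398, 0.0438]
tool_rot: [0.051, 0.999, 0.0, -0.001]
ft_force: [-0.3, -0.3, 0.5]
grip_width: 0.023
```

Request:
{"name": "send_rows", "arguments": {
  "moves": [
    [0, 0, -0.01, 0],
    [0, 0, -0.03, 0],
    [0, 0, -0.04, 0],
    [0, 0, -0.045, 0],
    [0.02, -0.03, -0.03, 0],
    [0, 0, 0, 0],
    [0, 0, 0, 0]
  ]
}}

```text
clock: 19.05
eef_pos: [0.6345, -0.1688, 0.2018]
tool_rot: [0.052, 0.999, -0.0, 0.002]
ft_force: [0.7, -0.3, -0.7]
grip_width: 0.0236
```

```bash
python3 - <<'E'
from h import *
snap('w11');redfit(load('w11'));p=load('w11')['p']
cv2.imwrite('pics/w11z.png',cv2.resize(p[90:320,215:425],None,fx=2.6,fy=2.6,interpolation=cv2.INTER_CUBIC))
E
```

```text
{'clock': 19.05, 'joint_pos': [-0.2602, 0.5716, 0.4259, 1.4218, 0.0004, -0.1559], 'eef_pos': [0.6345, -0.1688, 0.2018], 'tool_rot': [0.0521, 0.9986, -0.0002, 0.0016], 'ft_force': [0.7489, -0.3249, -0.7126], 'grip_width': 0.0236}
[ 342  141   21  108 1667]
top ridge c [ 0.6451 -0.1403  0.0617] dir [ 0.9662 -0.1024  0.2364] yaw -6.05 pitch 13.68
ends [ 0.5972 -0.1352  0.0488] [ 0.6928 -0.1449  0.0741]
```

View pics/w11.png

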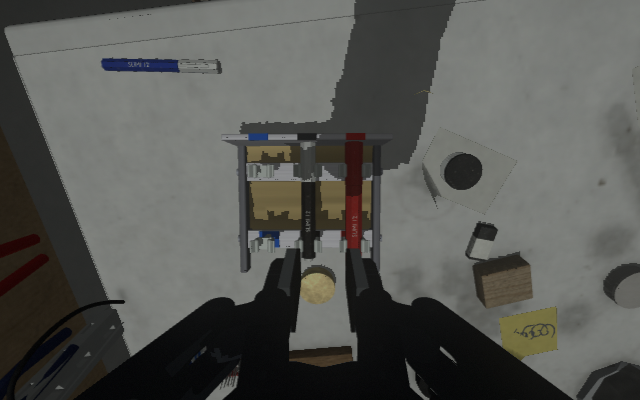

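```bash
cat >>h.py <<'E'
def bluefit(s):
    p=s['p'];hsv=cv2.cvtColor(p,cv2.COLOR_BGR2HSV)
    m=cv2.inRange(hsv,(100,120,40),(125,255,255));n,l,st,ce=cv2.connectedComponentsWithStats(m)
    best=None
    for k in range(1,n):
        q=ray(s,*ce[k],.006)
        if st[k,4]>60 and np.hypot(q[0]-.5,q[1]+.34)<.05: best=k
    r=cv2.minAreaRect(np.argwhere(l==best)[:,::-1].astype(np.float32));b=np.array([ray(s,u,v,.008)[:2] for u,v in cv2.boxPoints(r)])
    b=b[np.argsort(b[:,1])];t=b[:2].mean(0);c=b[2:].mean(0);w=(t-c)/np.linalg.norm(t-c)
    print("tail",t,"boundary",c,"len",np.linalg.norm(t-c),"heading",np.degrees(np.arctan2(w[1],w[0])),"centre",c+.02*w)
E
python3 - <<'E'
from h import *
for t in('w2','w11'): bluefit(load(t))
totool([.505,-.3229,.175])
E
```

```text
tail [ 0.49792949 -0.37766802] boundary [ 0.50717481 -0.30228125] len 0.07595157140859807 heading -96.99175763615271 centre [ 0.50474028 -0.32213252]
tail [ 0.49795009 -0.37798183] boundary [ 0.50722645 -0.30222345] len 0.07632419957474237 heading -96.98092467124607 centre [ 0.50479567 -0.32207518]
tool shift [ 0.1124 -0.1673  0.0248]
```

Request:
{"name": "send_rows", "arguments": {
  "claw": -0.1,
  "moves": [
    [0.0225, -0.0333, 0.005, 0],
    [0.0225, -0.0333, 0.005, 0],
    [0.0225, -0.0333, 0.005, 0],
    [0.0225, -0.0333, 0.005, 0],
    [0.0225, -0.0333, 0.005, 0],
    [0, 0, 0, 1],
    [0, 0, 0, 1],
    [0, 0, 0, 1],
    [0, 0, 0, 1],
    [0, 0, 0, 1],
    [0, 0, 0, 1],
    [0, 0, 0, 1],
    [0, 0, 0, 1],
    [0, 0, 0, 1],
    [0, 0, 0, 1],
    [0, 0, 0, 1],
    [0, 0, 0, 1],
    [0, 0, 0, 1],
    [0, 0, 0, 1],
    [0, 0, 0, 1]
  ]
}}

```text
clock: 21.1
eef_pos: [0.5048, -0.3207, 0.1724]
tool_rot: [0.719, 0.695, -0.0, -0.002]
ft_force: [-0.4, 0.1, -0.5]
grip_width: 0.0385
```

Request:
{"name": "send_rows", "arguments": {
  "moves": [
    [0, 0, 0, 0.9],
    [0, 0, 0, 0],
    [0, 0, 0, 0]
  ]
}}

```text
clock: 21.4
eef_pos: [0.505, -0.3213, 0.1732]
tool_rot: [0.748, 0.664, -0.0, -0.001]
ft_force: [0.6, -0.5, 0.5]
grip_width: 0.0383
```

```bash
python3 - <<'E'
from h import *
snap('w12');axes();bluefit(load('w12'));totool([.5048,-.322,.004])
E
```

```text
{'clock': 21.4, 'joint_pos': [-0.5667, 0.4668, 0.1799, 1.2867, 0.0002, 1.1234], 'eef_pos': [0.505, -0.3213, 0.1732], 'tool_rot': [0.748, 0.6637, -0.0003, -0.0014], 'ft_force': [0.5585, -0.4948, 0.4732], 'grip_width': 0.0383}
psi -6.8619412288644295 
 [[ 0.1195  0.9928 -0.0019]
 [ 0.9928 -0.1195  0.0013]
 [ 0.0011 -0.002  -1.    ]]
tail [ 0.49837071 -0.37719978] boundary [ 0.50726135 -0.30224801] len 0.07547721870624934 heading -96.76471115261127 centre [ 0.5049055  -0.32210878]
tool shift [-0.0007  0.0002  0.1695]
```

View pics/w12.png

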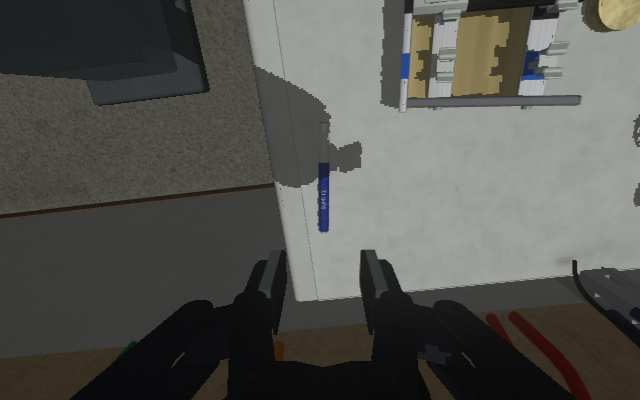

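Request:
{"name": "send_rows", "arguments": {
  "moves": [
    [-0.0007, 0.0002, 0.03, 0],
    [0, 0, 0.03, 0],
    [0, 0, 0.03, 0],
    [0, 0, 0.03, 0],
    [0, 0, 0.025, 0],
    [0, 0, 0.015, 0],
    [0, 0, 0.007, 0],
    [0, 0, 0.0025, 0],
    [0, 0, 0, 0],
    [0, 0, 0, 0]
  ]
}}

```text
clock: 22.45
eef_pos: [0.5062, -0.3234, 0.0064]
tool_rot: [0.749, 0.663, 0.0, 0.001]
ft_force: [-0.2, -0.6, 0.5]
grip_width: 0.0386
```

```bash
python3 - <<'E'
from h import *
snap('w13')
E
```

```text
{'clock': 22.45, 'joint_pos': [-0.5685, 0.6152, -0.0405, 0.9129, -0.0, 1.124], 'eef_pos': [0.5062, -0.3234, 0.0064], 'tool_rot': [0.7488, 0.6628, 0.0003, 0.001], 'ft_force': [-0.158, -0.5963, 0.4997], 'grip_width': 0.0386}
```

View pics/w13.png

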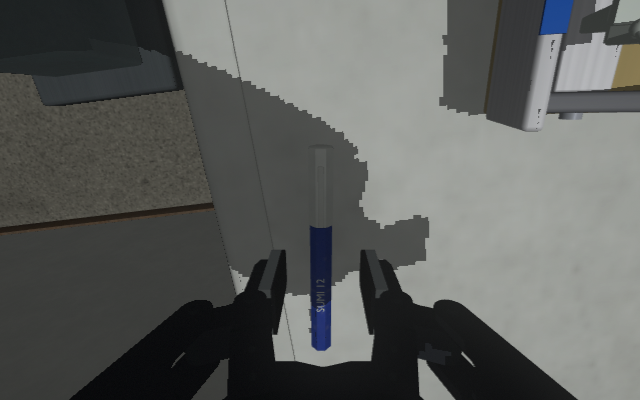

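Request:
{"name": "send_rows", "arguments": {
  "moves": [
    [0.0012, -0.0012, 0.003, 0],
    [0, 0, 0, 0]
  ]
}}

```text
clock: 22.7
eef_pos: [0.5042, -0.3214, 0.0024]
tool_rot: [0.749, 0.663, 0.0, -0.0]
ft_force: [0.1, 0.3, 0.5]
grip_width: 0.0381
```

Request:
{"name": "send_rows", "arguments": {
  "claw": -1,
  "moves": [
    [0, 0, 0, 0],
    [0, 0, 0, 0],
    [0, 0, 0, 0],
    [0, 0, 0, 0],
    [0, 0, 0, 0],
    [0, 0, 0, 0]
  ]
}}

```text
clock: 23.3
eef_pos: [0.5045, -0.3216, 0.0025]
tool_rot: [0.749, 0.663, 0.0, 0.0]
ft_force: [-0.6, 1.3, 3.4]
grip_width: 0.0091
```

Request:
{"name": "send_rows", "arguments": {
  "moves": [
    [0, 0, -0.025, 0],
    [0, 0, -0.04, 0],
    [0, 0, -0.04, 0],
    [0, 0, -0.03, 0],
    [0, 0, 0, -1],
    [0, 0, 0, -1],
    [0, 0, 0, -1],
    [0, 0, 0, -1],
    [0, 0, 0, -1],
    [0, 0, 0, -1],
    [0, 0, 0, -1],
    [0, 0, 0, -1],
    [0, 0, 0, -1],
    [0, 0, 0, -1],
    [0, 0, 0, -1],
    [0, 0, 0, -1],
    [0, 0, 0, -1],
    [0, 0, 0, -1],
    [0, 0, 0, -1],
    [0, 0, 0, -0.9]
  ]
}}

```text
clock: 25.3
eef_pos: [0.5041, -0.3215, 0.1367]
tool_rot: [0.049, 0.999, 0.0, -0.0]
ft_force: [-1.2, -0.0, 0.1]
grip_width: 0.0091
```

Request:
{"name": "send_rows", "arguments": {
  "moves": [
    [0, 0, 0, 0],
    [0, 0, 0, 0]
  ]
}}

```text
clock: 25.5
eef_pos: [0.5042, -0.3215, 0.1369]
tool_rot: [0.052, 0.999, 0.0, -0.0]
ft_force: [-0.2, 0.4, -0.4]
grip_width: 0.009
```

```bash
python3 - <<'E'
from h import *
snap('w14');axes();totool([.6442,-.2304,.1])
E
```

```text
{'clock': 25.5, 'joint_pos': [-0.5676, 0.4867, 0.1142, 1.1989, -0.0001, -0.4629], 'eef_pos': [0.5042, -0.3215, 0.1369], 'tool_rot': [0.0523, 0.9986, 0.0001, -0.0003], 'ft_force': [-0.1688, 0.385, -0.4061], 'grip_width': 0.009}
psi 84.02073291904502 
 [[-9.946e-01  1.042e-01 -3.000e-04]
 [ 1.042e-01  9.946e-01  2.000e-04]
 [ 3.000e-04  2.000e-04 -1.000e+00]]
tool shift [-0.1297  0.1052  0.0369]
```

View pics/w14.png

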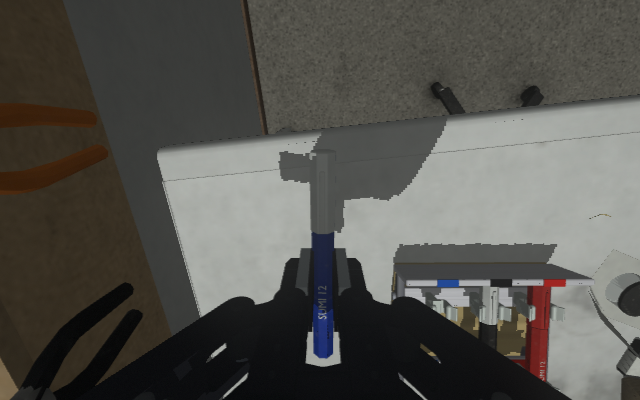

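Request:
{"name": "send_rows", "arguments": {
  "moves": [
    [-0.026, 0.021, 0, 0],
    [-0.026, 0.021, 0, 0],
    [-0.026, 0.021, 0, 0],
    [-0.026, 0.021, 0, 0],
    [-0.0275, 0.0218, 0.005, 0],
    [0, 0, 0.02, 0],
    [0, 0, 0.015, 0],
    [0, 0, 0.011, 0],
    [0, 0, 0, 0],
    [0, 0, 0, 0]
  ]
}}

```text
clock: 26.55
eef_pos: [0.6459, -0.2301, 0.0864]
tool_rot: [0.052, 0.999, 0.0, 0.0]
ft_force: [0.7, -0.1, 0.1]
grip_width: 0.0091
```

```bash
python3 - <<'E'
from h import *
snap('w15');axes();totool([.646,-.23,.08])
E
```

```text
{'clock': 26.55, 'joint_pos': [-0.3423, 0.6948, 0.3403, 1.2164, 0.0, -0.2386], 'eef_pos': [0.6459, -0.2301, 0.0864], 'tool_rot': [0.0518, 0.9987, 0.0, 0.0], 'ft_force': [0.7003, -0.1356, 0.1335], 'grip_width': 0.0091}
psi 84.06622819314954 
 [[-9.946e-01  1.034e-01  1.300e-03]
 [ 1.034e-01  9.946e-01 -4.000e-04]
 [-1.300e-03 -3.000e-04 -1.000e+00]]
tool shift [0.0004 0.0002 0.0071]
```

View pics/w15.png

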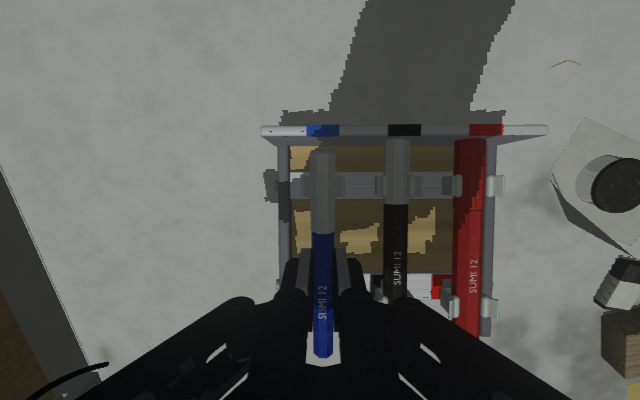

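Request:
{"name": "send_rows", "arguments": {
  "moves": [
    [0, 0, 0.004, 0],
    [0, 0, 0.004, 0],
    [0, 0, 0.003, 0],
    [0, 0, 0, 0]
  ]
}}

```text
clock: 27.0
eef_pos: [0.6455, -0.2297, 0.0746]
tool_rot: [0.051, 0.999, 0.0, -0.001]
ft_force: [0.1, 0.3, -1.2]
grip_width: 0.009
```

Request:
{"name": "send_rows", "arguments": {
  "moves": [
    [0, 0, 0.001, 0],
    [0, 0, 0.001, 0],
    [0, 0, 0, 0]
  ]
}}

```text
clock: 27.3
eef_pos: [0.6459, -0.2298, 0.0731]
tool_rot: [0.051, 0.999, 0.0, -0.0]
ft_force: [-0.3, -0.4, -0.6]
grip_width: 0.009
```

Request:
{"name": "send_rows", "arguments": {
  "moves": [
    [0, 0, 0.001, 0],
    [0, 0, 0.001, 0],
    [0, 0, 0, 0]
  ]
}}

```text
clock: 27.6
eef_pos: [0.6459, -0.2298, 0.071]
tool_rot: [0.051, 0.999, 0.0, -0.0]
ft_force: [-0.1, 0.1, 0.0]
grip_width: 0.0091
```

Request:
{"name": "send_rows", "arguments": {
  "moves": [
    [0, 0, 0.001, 0],
    [0, 0, 0.001, 0],
    [0, 0, 0, 0]
  ]
}}

```text
clock: 27.9
eef_pos: [0.6459, -0.2298, 0.069]
tool_rot: [0.051, 0.999, 0.0, -0.0]
ft_force: [-0.5, 0.4, 0.1]
grip_width: 0.0092
```

Request:
{"name": "send_rows", "arguments": {
  "moves": [
    [0, 0, 0.001, 0],
    [0, 0, 0, 0],
    [0, 0, 0, 0]
  ]
}}

```text
clock: 28.2
eef_pos: [0.646, -0.2298, 0.0682]
tool_rot: [0.051, 0.999, 0.0, -0.0]
ft_force: [1.2, 0.5, -0.4]
grip_width: 0.0089
```

```bash
python3 - <<'E'
from h import *
snap('w16');redfit(load('w16'),'blue')
E
```

```text
{'clock': 28.2, 'joint_pos': [-0.3418, 0.7083, 0.316, 1.1785, 0.0, -0.239], 'eef_pos': [0.646, -0.2298, 0.0682], 'tool_rot': [0.0514, 0.9987, 0.0, -0.0], 'ft_force': [1.2216, 0.5206, -0.4065], 'grip_width': 0.0089}
[ 312  237   22  130 2197]
top ridge c [ 0.6618 -0.232   0.0819] dir [ 0.9394 -0.0988  0.3283] yaw -6.0 pitch 19.17
ends [ 0.632  -0.2287  0.0712] [ 0.6909 -0.2351  0.0915]
```

View pics/w16.png

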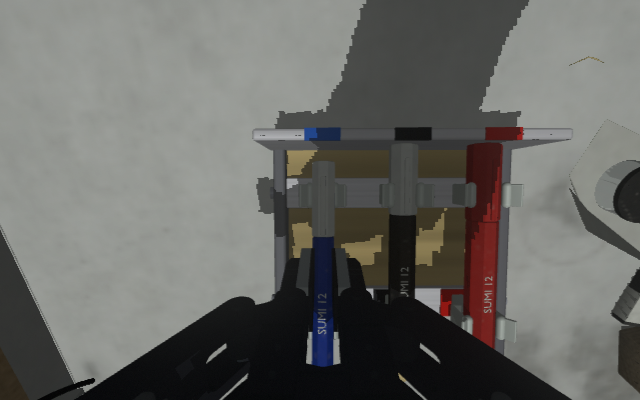

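```bash
python3 - <<'E'
from h import *
redfit(load('w15'),'blue');redfit(load('w14'),'blue')
for t in('w15','w16'):
    s=load(t);X=cloud(s)
    for v in range(150,365,12): 
        r=X[v,300:345];k=r[:,2].argmax() if False else 22
        print(t,v,X[v,322].round(4))
E
```

```text
[ 312  232   22  126 2160]
top ridge c [ 0.6621 -0.2322  0.0966] dir [ 0.9948 -0.1011 -0.0077] yaw -5.81 pitch -0.44
ends [ 0.6264 -0.2286  0.0968] [ 0.6975 -0.2358  0.0962]
[ 313  234   21  124 2024]
top ridge c [ 0.5206 -0.3236  0.1471] dir [ 0.994  -0.1089 -0.0092] yaw -6.25 pitch -0.53
ends [ 0.4849 -0.3195  0.1473] [ 0.556  -0.3273  0.1466]
w15 150 [ 0.5857 -0.2247  0.0899]
w15 162 [ 0.5895 -0.2251  0.0984]
w15 174 [ 0.5947 -0.2256  0.0989]
w15 186 [ 0.6001 -0.2262  0.0986]
w15 198 [ 0.6058 -0.2268  0.0982]
w15 210 [ 0.612  -0.2274  0.0969]
w15 222 [ 0.6174 -0.228   0.0983]
w15 234 [ 0.6245 -0.2287  0.096 ]
w15 246 [ 0.6302 -0.2293  0.0973]
w15 258 [ 0.6374 -0.2301  0.0958]
w15 270 [ 0.6442 -0.2308  0.0957]
w15 282 [ 0.6513 -0.2315  0.0954]
w15 294 [ 0.6586 -0.2323  0.0952]
w15 306 [ 0.6648 -0.2329  0.0966]
w15 318 [ 0.6721 -0.2337  0.0968]
w15 330 [ 0.6795 -0.2345  0.0971]
w15 342 [ 0.689  -0.2355  0.0955]
w15 354 [ 0.6956 -0.2361  0.0971]
w16 150 [ 0.5959 -0.2256  0.009 ]
w16 162 [ 0.5941 -0.2253  0.0573]
w16 174 [ 0.5998 -0.2259  0.0596]
w16 186 [ 0.605  -0.2264  0.0633]
w16 198 [ 0.6108 -0.227   0.065 ]
w16 210 [ 0.6162 -0.2276  0.0676]
w16 222 [ 0.6217 -0.2282  0.0699]
w16 234 [ 0.6272 -0.2287  0.072 ]
w16 246 [ 0.6342 -0.2295  0.0712]
w16 258 [ 0.6402 -0.2301  0.0727]
w16 270 [ 0.6449 -0.2305  0.0764]
w16 282 [ 0.6512 -0.2312  0.0774]
w16 294 [ 0.6572 -0.2318  0.079 ]
w16 306 [ 0.6627 -0.2324  0.0813]
w16 318 [ 0.6673 -0.2329  0.0845]
w16 330 [ 0.673  -0.2334  0.0865]
w16 342 [ 0.679  -0.2341  0.0881]
w16 354 [ 0.6843 -0.2346  0.0903]
```

Request:
{"name": "send_rows", "arguments": {
  "claw": -0.62,
  "moves": [
    [0, 0, 0, 0],
    [0, 0, 0, 0],
    [0, 0, 0, 0],
    [0, 0, 0, 0],
    [0, 0, 0, 0]
  ]
}}

```text
clock: 28.75
eef_pos: [0.646, -0.2298, 0.0682]
tool_rot: [0.051, 0.999, -0.0, 0.0]
ft_force: [-0.6, 0.2, 0.4]
grip_width: 0.0162
```

```bash
python3 - <<'E'
from h import *
snap('w17');s=load('w17');redfit(s,'blue')
X=cloud(s)
for v in range(150,365,24): print(v,X[v,322].round(4))
E
```

```text
{'clock': 28.75, 'joint_pos': [-0.3417, 0.7083, 0.3161, 1.1785, 0.0, -0.2389], 'eef_pos': [0.646, -0.2298, 0.0682], 'tool_rot': [0.0514, 0.9987, -0.0, 0.0], 'ft_force': [-0.5984, 0.1695, 0.4135], 'grip_width': 0.0162}
[ 306  233   33  134 2712]
top ridge c [ 0.665  -0.2323  0.0768] dir [ 0.9643 -0.097   0.2464] yaw -5.75 pitch 14.26
ends [ 0.6317 -0.2289  0.0682] [ 0.6973 -0.2355  0.0851]
150 [ 0.5962 -0.2256  0.0076]
174 [ 0.5994 -0.2258  0.0615]
198 [ 0.6112 -0.2271  0.0639]
222 [ 0.6227 -0.2282  0.0677]
246 [ 0.6358 -0.2296  0.0682]
270 [ 0.6478 -0.2308  0.0718]
294 [ 0.6605 -0.2321  0.0744]
318 [ 0.6724 -0.2334  0.0785]
342 [ 0.6855 -0.2347  0.0812]
```

View pics/w17.png

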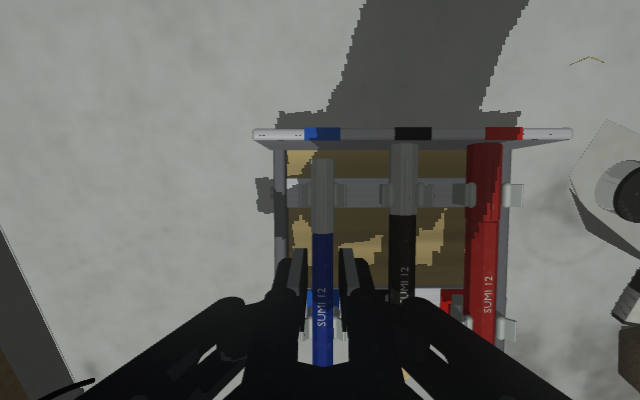

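Request:
{"name": "send_rows", "arguments": {
  "moves": [
    [0, 0, 0.004, 0],
    [0, 0, 0.004, 0],
    [0, 0, 0.004, 0],
    [0, 0, 0, 0]
  ]
}}

```text
clock: 29.2
eef_pos: [0.6453, -0.2295, 0.055]
tool_rot: [0.051, 0.999, 0.0, -0.001]
ft_force: [-0.2, 0.1, -0.6]
grip_width: 0.0161
```

Request:
{"name": "send_rows", "arguments": {
  "claw": -1,
  "moves": [
    [0, 0, 0, 0],
    [0, 0, 0, 0],
    [0, 0, 0, 0],
    [0, 0, 0, 0]
  ]
}}

```text
clock: 29.6
eef_pos: [0.6462, -0.23, 0.0566]
tool_rot: [0.051, 0.999, -0.0, 0.0]
ft_force: [-0.2, -0.6, 0.1]
grip_width: 0.0093
```

Request:
{"name": "send_rows", "arguments": {
  "moves": [
    [0.001, 0, 0.0002, 0],
    [0.001, 0, 0.0003, 0],
    [0.001, 0, 0.0003, 0],
    [0, 0, 0, 0],
    [0, 0, 0, 0]
  ]
}}

```text
clock: 30.1
eef_pos: [0.6458, -0.2299, 0.0569]
tool_rot: [0.051, 0.999, -0.0, 0.003]
ft_force: [5.7, -1.3, 2.3]
grip_width: 0.0094
```

```bash
python3 - <<'E'
from h import *
snap('w18');s=load('w18');redfit(s,'blue')
X=cloud(s)
for v in range(160,365,24): print(v,X[v,322].round(4))
E
```

```text
{'clock': 30.1, 'joint_pos': [-0.3424, 0.712, 0.2918, 1.1443, 0.0009, -0.24], 'eef_pos': [0.6458, -0.2299, 0.0569], 'tool_rot': [0.0512, 0.9987, -0.0005, 0.0031], 'ft_force': [5.6647, -1.2979, 2.3168], 'grip_width': 0.0094}
[ 312  226   23  141 2649]
top ridge c [ 0.656  -0.2314  0.0747] dir [ 0.961  -0.0975  0.2587] yaw -5.79 pitch 14.99
ends [ 0.6235 -0.2281  0.0658] [ 0.6878 -0.2345  0.0829]
160 [ 0.5905 -0.225   0.0583]
184 [ 0.601  -0.2261  0.0616]
208 [ 0.6119 -0.2272  0.0645]
232 [ 0.6237 -0.2284  0.0655]
256 [ 0.6341 -0.2295  0.0699]
280 [ 0.6454 -0.2307  0.0728]
304 [ 0.6571 -0.2319  0.0754]
328 [ 0.6694 -0.2331  0.0777]
352 [ 0.6816 -0.2344  0.0804]
```

View pics/w18.png

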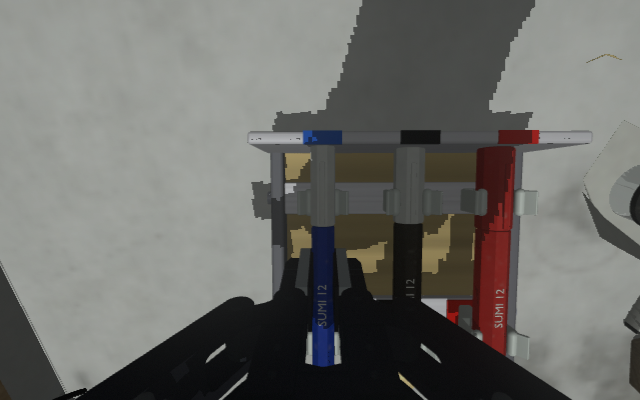

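Request:
{"name": "send_rows", "arguments": {
  "moves": [
    [-0.002, 0, 0.0005, 0],
    [-0.0003, 0, 0.001, 0],
    [-0.0003, 0, 0.001, 0],
    [0, 0, 0, 0]
  ]
}}

```text
clock: 30.55
eef_pos: [0.6464, -0.2301, 0.0544]
tool_rot: [0.051, 0.999, -0.0, 0.001]
ft_force: [1.9, 0.0, 5.6]
grip_width: 0.0093
```

Request:
{"name": "send_rows", "arguments": {
  "moves": [
    [-0.0003, 0, 0.001, 0],
    [-0.0003, 0, 0.001, 0],
    [0, 0, 0, 0]
  ]
}}

```text
clock: 30.85
eef_pos: [0.647, -0.2301, 0.0525]
tool_rot: [0.051, 0.999, -0.0, 0.001]
ft_force: [2.1, -0.5, 6.9]
grip_width: 0.0092
```

Request:
{"name": "send_rows", "arguments": {
  "moves": [
    [-0.0003, 0, 0.001, 0],
    [-0.0003, 0, 0.001, 0],
    [0, 0, 0, 0]
  ]
}}

```text
clock: 31.15
eef_pos: [0.6476, -0.2302, 0.0503]
tool_rot: [0.051, 0.999, -0.0, 0.001]
ft_force: [1.9, -1.3, 5.7]
grip_width: 0.0097
```

Request:
{"name": "send_rows", "arguments": {
  "moves": [
    [-0.0003, 0, 0.001, 0],
    [0, 0, 0, 0],
    [0, 0, 0, 0]
  ]
}}

```text
clock: 31.45
eef_pos: [0.648, -0.2302, 0.0486]
tool_rot: [0.051, 0.999, -0.0, 0.001]
ft_force: [4.0, -1.2, 4.1]
grip_width: 0.0093
```

Request:
{"name": "send_rows", "arguments": {
  "moves": [
    [-0.0003, 0, 0.001, 0],
    [0, 0, 0, 0],
    [0, 0, 0, 0]
  ]
}}

```text
clock: 31.75
eef_pos: [0.6482, -0.2302, 0.0475]
tool_rot: [0.051, 0.999, -0.0, 0.001]
ft_force: [4.5, -1.6, 5.4]
grip_width: 0.0097
```

Request:
{"name": "send_rows", "arguments": {
  "moves": [
    [-0.0003, 0, 0.001, 0],
    [0, 0, 0, 0],
    [0, 0, 0, 0]
  ]
}}

```text
clock: 32.05
eef_pos: [0.6483, -0.2303, 0.0471]
tool_rot: [0.051, 0.999, -0.0, 0.001]
ft_force: [3.5, -1.4, 7.8]
grip_width: 0.0094
```

Request:
{"name": "send_rows", "arguments": {
  "moves": [
    [-0.0003, 0, 0.001, 0],
    [0, 0, 0, 0],
    [0, 0, 0, 0]
  ]
}}

```text
clock: 32.35
eef_pos: [0.6484, -0.2303, 0.0469]
tool_rot: [0.051, 0.999, -0.0, 0.001]
ft_force: [0.8, -0.0, 12.0]
grip_width: 0.0095
```

```bash
python3 - <<'E'
from h import *
snap('w19');s=load('w19');redfit(s,'blue')
X=cloud(s)
for v in range(160,365,24): print(v,X[v,322].round(4))
E
```

```text
{'clock': 32.35, 'joint_pos': [-0.3412, 0.7291, 0.2964, 1.1363, -0.0001, -0.2383], 'eef_pos': [0.6484, -0.2303, 0.0469], 'tool_rot': [0.0514, 0.9987, -0.0003, 0.0009], 'ft_force': [0.8479, -0.0342, 12.02], 'grip_width': 0.0095}
[ 312  226   23  141 2613]
top ridge c [ 0.6586 -0.2318  0.0646] dir [ 0.962  -0.0972  0.2552] yaw -5.77 pitch 14.79
ends [ 0.626  -0.2285  0.0558] [ 0.6903 -0.235   0.0728]
160 [ 0.5935 -0.2255  0.0466]
184 [ 0.6034 -0.2265  0.0527]
208 [ 0.6144 -0.2276  0.0549]
232 [ 0.6263 -0.2288  0.0556]
256 [ 0.6376 -0.23    0.0585]
280 [ 0.6487 -0.2311  0.0619]
304 [ 0.6604 -0.2324  0.0645]
328 [ 0.6723 -0.2336  0.0673]
352 [ 0.6839 -0.2348  0.0706]
```

View pics/w19.png

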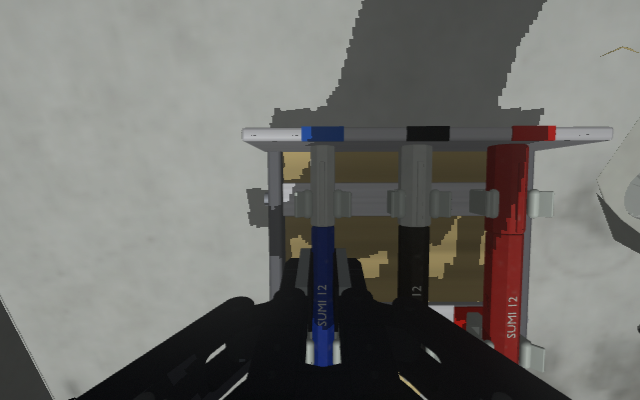

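Request:
{"name": "send_rows", "arguments": {
  "moves": [
    [0.0015, 0, -0.0015, 0],
    [0, 0, 0, 0]
  ]
}}

```text
clock: 32.6
eef_pos: [0.6483, -0.2303, 0.047]
tool_rot: [0.051, 0.999, -0.0, 0.002]
ft_force: [6.6, -1.3, 2.6]
grip_width: 0.0092
```

Request:
{"name": "send_rows", "arguments": {
  "claw": -0.6,
  "moves": [
    [0, 0, 0, 0],
    [0, 0, 0, 0],
    [0, 0, 0, 0],
    [0, 0, 0, 0]
  ]
}}

```text
clock: 33.0
eef_pos: [0.6452, -0.2295, 0.0452]
tool_rot: [0.051, 0.999, 0.0, -0.002]
ft_force: [0.9, -0.0, 0.6]
grip_width: 0.017
```

Request:
{"name": "send_rows", "arguments": {
  "moves": [
    [0, 0, -0.01, 0],
    [0, 0, -0.03, 0],
    [0, 0, -0.04, 0],
    [0, 0, -0.04, 0],
    [0, 0.03, -0.025, 0],
    [0, 0.03, 0, 0],
    [0, 0, 0, 0],
    [0, 0, 0, 0]
  ]
}}

```text
clock: 33.8
eef_pos: [0.6526, -0.1695, 0.1921]
tool_rot: [0.051, 0.999, -0.0, 0.0]
ft_force: [-0.5, 0.3, 0.3]
grip_width: 0.0173
```

```bash
python3 - <<'E'
from h import *
snap('w20');s=load('w20');redfit(s);p=s['p']
cv2.imwrite('pics/w20z.png',cv2.resize(p[110:290,220:420],None,fx=3.2,fy=3.2,interpolation=cv2.INTER_CUBIC))
E
```

```text
{'clock': 33.8, 'joint_pos': [-0.2539, 0.6168, 0.4784, 1.432, -0.0005, -0.1526], 'eef_pos': [0.6526, -0.1695, 0.1921], 'tool_rot': [0.0506, 0.9987, -0.0003, 0.0001], 'ft_force': [-0.485, 0.3379, 0.3153], 'grip_width': 0.0173}
[ 341  123   23  135 2095]
top ridge c [ 0.6549 -0.1409  0.0641] dir [ 0.9655 -0.0866  0.2454] yaw -5.13 pitch 14.21
ends [ 0.5972 -0.1352  0.0486] [ 0.7129 -0.1426  0.0791]
```

View pics/w20.png

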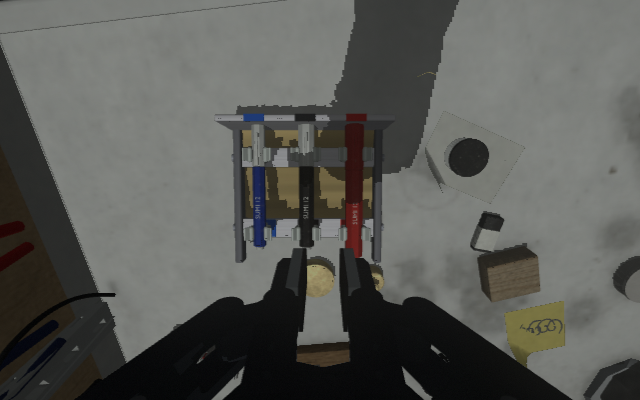

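View pics/w20z.png

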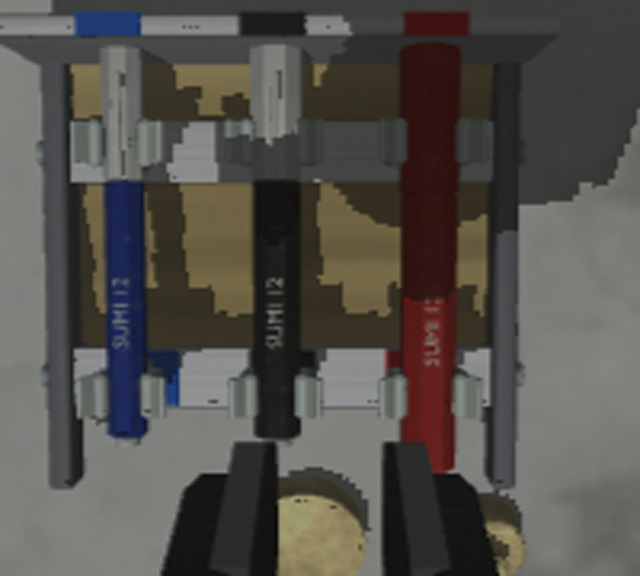

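```bash
python3 - <<'E'
from h import *
s=load('w20');X=cloud(s).reshape(-1,3)
r=np.radians(-6);ex=np.array([np.cos(.2618)*np.cos(r),np.cos(.2618)*np.sin(r),np.sin(.2618)]);ey=np.array([-np.sin(r),np.cos(r),0]);ez=np.cross(ex,ey)
for nm,o,rad,lo,hi in (("red",[.6581,-.1414,.0567],8.5,-60,60),("black",[.6516,-.1858,.056],6,-55,50),("blue",[.6442,-.2304,.0554],6,-55,52)):
    L=(X-np.array(o))@np.c_[ex,ey,ez]*1e3
    for a in range(lo,hi,10):
        k=(abs(L[:,0]-a-5)<5)&(abs(L[:,1])<11)&(L[:,2]>0)&(L[:,2]<30)
        q=L[k];t=np.percentile(q[:,2],92);w=q[q[:,2]>t-3]
        print(nm,a+5,"top z",round(t,1),"axis z",round(t-rad-(.5 if a<-20 and nm=='red' else .3 if a<-20 else 0),1),"y mid",round((w[:,1].min()+w[:,1].max())/2,1))
E
```

```text
red -55 top z 8.7 axis z -0.3 y mid -0.1
red -45 top z 9.6 axis z 0.6 y mid 0.0
red -35 top z 9.6 axis z 0.6 y mid 0.0
red -25 top z 9.6 axis z 0.6 y mid -0.3
red -15 top z 8.0 axis z -0.5 y mid -0.4
red -5 top z 7.9 axis z -0.6 y mid -0.4
red 5 top z 7.8 axis z -0.7 y mid 0.2
red 15 top z 7.9 axis z -0.6 y mid -0.6
red 25 top z 7.9 axis z -0.6 y mid 0.0
red 35 top z 8.1 axis z -0.4 y mid -0.2
red 45 top z 7.8 axis z -0.7 y mid -0.1
red 55 top z 7.9 axis z -0.6 y mid 0.7
black -50 top z 9.0 axis z 2.7 y mid -0.1
black -40 top z 9.0 axis z 2.7 y mid -0.1
black -30 top z 9.0 axis z 2.7 y mid -0.1
black -20 top z 7.1 axis z 0.8 y mid 0.3
black -10 top z 7.2 axis z 1.2 y mid -0.2
black 0 top z 7.2 axis z 1.2 y mid 0.2
black 10 top z 7.2 axis z 1.2 y mid -0.2
black 20 top z 7.3 axis z 1.3 y mid -0.2
black 30 top z 7.5 axis z 1.5 y mid 0.0
black 40 top z 9.1 axis z 3.1 y mid -0.0
black 50 top z 7.4 axis z 1.4 y mid -0.0
blue -50 top z 6.4 axis z 0.1 y mid -0.1
blue -40 top z 7.2 axis z 0.9 y mid 0.3
blue -30 top z 8.2 axis z 1.9 y mid -0.0
blue -20 top z 6.2 axis z -0.1 y mid 0.0
blue -10 top z 5.5 axis z -0.5 y mid -0.1
blue 0 top z 5.6 axis z -0.4 y mid 0.3
blue 10 top z 5.5 axis z -0.5 y mid 0.2
blue 20 top z 5.5 axis z -0.5 y mid 0.5
blue 30 top z 5.5 axis z -0.5 y mid 0.4
blue 40 top z 7.7 axis z 1.7 y mid -0.0
blue 50 top z 7.2 axis z 1.2 y mid -0.3
```

```bash
python3 -c "
from h import *
print(order.job_done())"
```

```text
the job is handed in; nothing more can be done
None
```

I put both markers back in the rack and handed the job in at 33.8 s of the 67 s; the hand-in gives no verdict, so the result below rests on my own checks.

**What I did:** I picked up each marker level and turned it cap-down. I then rested it on its clip lips so it took up the 15° slope, gripped it again and slid the cap to the foot rail until I felt contact. I pressed it in along the clip direction in about 1 mm steps until the seats stopped it. The highest force I saw at the wrist was about 11 N for red and 12 N for blue.

**Last checks, from the final wrist picture and depth:**
- **Position:** both markers lie along their clips, with both axes within about 0.7 mm of my estimated home height and line.
- **Depth outliers:** heights read up to 2 mm high over the clips and parts of the caps. I put this down to the clip jaws and the pocket clip.
- **Cap ends:** the rail pushed back at 5 N (red) and 7 N (blue) just before release. In the picture both caps sit level with the black marker's.
- **Angle:** a straight-line fit to the red marker read 14.2° of pitch and -5.1° of yaw, against the rack's 15° and about -6°. That is within the camera error; the points along each marker showed no tilt.
- **Calibration:** the black marker measured about 1.2 mm higher than my rack model, so the heights carry roughly 1 to 2 mm of uncertainty.
- **Other things on the desk:** I touched none of them and saw no displacement, but I didn't measure their positions again. The arm ended clear of everything.

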